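Pack the dynamometer kit into its carrying case

TASK

Pack the dynamometer kit away in the open carrying case. First lay the meter, display up, in the ribbed recess on the floor of the case without dropping it; then carry the empty tray over and seat it level on the two ledges above the meter. Last, stand the three push pads in the tray, stems up, each in its own cell: the curved pad lengthwise in the long cell, the large round pad in the bigger of the two short cells and the small round pad in the smaller one, leaving the dial gauge, the hip model and the vertebra undisturbed.

Things in the scene. Friction and masses are not known exactly. Their poses are not given: they have to be found in the camera images.
- case: Open black case, fixed. Origin: underside centre of its base half (the half nearer the robot): 170 (x) x 240 (y) x 60 high, floor top at z 6. Ledges for the tray at both y ends: |y| 92 to 115, top z 44. Meter recess on the floor, centred on the origin: 76 (x) x 132 (y), with 12 mm high ribs only within 26 of its corners. The equal lid half lies open on the +x side, foam lined, stays empty. All mm.
- meter_mid (a point): Hand-held dynamometer (the meter): loose off-white block 112 mm long (x, including a 12 mm steel stud at its +x end), 56 wide (y), 34 high, display on top, about 0.4 kg. This point is its centre, 17 above the underside. It goes into the case's recess, long side along the case's y, either end first.
- tray_handle (a point): Loose grey tray 146 (x) x 214 (y) mm, rim 14 high, 0.25 kg. Lift it by the web in its middle: 70 long (x), 10 thick, top 42 above the underside. Point: tray centre, 32 above the underside; 76 above the table once on the ledges, x along the case's x, either way round. Cells (x, y from it; floors 28 below): long 138x98 at 0,+54; bigger short 79x98 at +29.5,-54; smaller 55x98 at -41.5,-54.
- curved_pad_stem (a point): Curved push pad, loose, 0.12 kg: black rubber trough, mouth down, 90 mm long (x), 55 wide, 19 high, with an upright aluminium stem of 20 mm diameter on its crown, stem top 54 above the underside. Grip the stem. Point: on the stem's axis, 40 above the underside, 21 above the trough.
- large_pad_stem (a point): Large round push pad, loose, 0.12 kg: disc of 58 mm diameter, 12 thick (rubber below, aluminium above), with an upright aluminium stem of 20 mm diameter in its middle, stem top 48 above the underside. Grip the stem. Point: on the stem's axis, 33 above the underside, 21 above the disc.
- small_pad_stem (a point): Small round push pad, loose, 0.07 kg: disc of 32 mm diameter, 12 thick (rubber below, aluminium above), with an upright aluminium stem of 20 mm diameter in its middle, stem top 48 above the underside. Grip the stem. Point: on the stem's axis, 33 above the underside, 21 above the disc.
- gauge: Bystander: loose dial pinch gauge lying face up, 58 mm in diameter, 24 high, with a steel arm reaching 73 mm from its centre along its -x. Origin: centre of the dial's underside. Leave it where it is.
- hip_model: Bystander: loose hip joint model, bone-coloured, about 290 mm tall, on a round black foot of 110 mm diameter. Origin: centre of the foot's underside. Leave it where it is.
- vertebra: Bystander: loose bone-coloured vertebra, about 105 mm long, 100 wide and 40 high. Origin: underside, near its middle. Leave it where it is.

How it is judged:
By the outcome, as a careful person would: the job done as asked, in the order asked, and still so for the second after the job is handed in, with the robot touching nothing.
It also fails if it takes over 136 s, if anything falls off the work surface, if the arm or the gripper's body presses on something with over 40 N, if the wrist force passes 120 N, or if a joint passes its speed limit or range.

ROBOT

A 7-joint arm with a two-finger parallel gripper is mounted at the origin on the work surface. World frame = base frame: x ahead of the robot, y to its left, z up, the work surface at z = 0. Lengths are in m, angles in degrees, forces in N, time in s.
With the tool pointing down it reaches from about 0.425 to 0.875 m from the base axis. Payload 4.7 kg.
Tool frame: the origin (TCP) lies at the very end of the fingers, on their centre line; the grasp point (between the pads) lies 19 mm behind it; z points along the fingers, x is the direction in which the jaws open and shut, and the axes are right-handed (so a half turn about z gives the same grasp; the last joint's range is limited). The gripper opens to 87 mm and grips with 3 to 60 N. Pads are 19 mm wide; open, the fingers measure 117 mm over their backs; the gripper's body (75 mm by 190 mm) begins 51 mm behind the grasp point.
Start: joints at [-73.963, 18.392, -4.016, 83.108, 1.295, 78.541, -3.26], TCP at [0.171, 0.627, 0.223] pointing down, gripper open.
Joint ranges: [-163.93, 163.93], [-17.29, 119.83], [-79.2, 71.16], [3.27, 140.29], [-89.18, 269.18], [5.43, 117.66], [-154.24, 154.24]. Speed limits (degrees/s): [147.25, 147.25, 180, 180, 180, 180, 180].

INTERFACE

Orientations are given as [roll, pitch, yaw] about the fixed x, y, z axes, in that order (R = Rz(yaw) Ry(pitch) Rx(roll)).
In Python, from cell import sensors, vision, env gives the robot as it stands.
- The arm moves only by the shell command python3 -m inch 'ROWS' [OPENING] [FORCE]. ROWS is a JSON object of lists of equal length, an entry for each row: "dp": the shift along the tool's x, y, z in m, a list of three; "turn": the turn about the tool's z in degrees. A call has 1 to 8 rows; each row shifts and turns the commanded pose from where the row before left it, along the tool's axes as they then stand; what a row does not reach is not made up. A row lasts 1/8 s, in which the tool goes at most 62.5 mm and 10.7 degrees, less where a joint would pass 70% of its speed; a pose out of reach is approached as far as the arm can. A call is refused whole if a number of a shift passes 0.0625 or a number of a turn 10.7, either way. A call with a gripper value outside its range is refused whole. OPENING is the closure, from -1 (fully open) to 1 (shut), set as the call begins (- or left out, the last holds). The fingers move at their own pace and stop on an object; FORCE is the grip in N (left out, the last holds). Time passes only in rows, so rows that do not move let the fingers close. It gives the time, the measured TCP pose, the force and the opening at its end, in the units of the state.
- sensors.get_obs(): the state, without advancing time (a new reading comes with each control period).
- vision.read_camera(name): name is "side" or "top"; returns the picture (384x512x3 uint8, blue, green, red); there is no depth.
- vision.get_calibration(name): a dict with "K" (3x3 intrinsics, pixels), "k1" (the pictures are not rectified: a ray, as slopes to the right and down, at radius r is drawn at 1 + k1 r^2 times it, then the intrinsics apply), "pose" (4x4, takes a point from camera to world coordinates). Camera axes: x right, y down, z forward; pixel columns grow to the right and rows downward; lengths in m; the calibration is good to about 2 mm. A picture is of the moment at which its call begins. get_calibration takes no time and is no camera call.
- env.sign_off(): hands the job in, once; it reports no verdict.
The state is a dict: "time_s": time; "qpos": joint angles; "joint_velocities": joint speeds; "effort": joint torques, N m; "tool_pos": TCP position; "tool_rot": TCP orientation; "force": force on the tool from outside, world axes, zero at the start; "wrist_torque": the same for the moment, N m; "grip_width": finger opening in m.
Only numpy, scipy, OpenCV 4.12 (cv2) and the standard library are available. Lean on these libraries where they do the work, as an engineer would, in place of code of your own. Each camera call takes 0.05 s, during which the arm holds its last target.

## Working session

There is one attempt and no reset: what is moved stays moved. The work goes in short steps, Python scripts to look and compute and a shell command to move; the robot and the scene stay as the last step left them, time stands still between calls to the robot, and variables do not carry over. Pictures are saved under pics/ and viewed, and the job is handed in when it is done.

```bash
ls; mkdir -p pics
python3 - <<'E'
from cell import sensors, vision, env
import cv2
print(sensors.get_obs())
for n in ("side","top"):
    im=vision.read_camera(n); cv2.imwrite(f"pics/{n}0.png",im)
    print(n,vision.get_calibration(n))
E
```

```text
pics
{'time_s': 0.0, 'qpos': array([-73.96529458,  18.43962271,  -4.01507654,  83.17574669,
         1.29575891,  78.54146714,  -3.26133628]), 'joint_velocities': array([ 0.05629984,  0.05868308,  0.02774407,  0.05024314,  0.11368566,
       -0.05892429, -0.04621792]), 'effort': array([-5.01539198e-04, -4.91292965e+01, -4.03942857e-01, -3.12515938e+01,
       -6.38347096e-02,  4.40697314e-02,  1.77578886e-04]), 'tool_pos': array([0.17062732, 0.62661878, 0.22144769]), 'tool_rot': array([1.79993273e+02, 1.11550054e-01, 7.47734399e+01]), 'force': array([-0.05407538, -0.12083318,  0.62666963]), 'wrist_torque': array([ 0.0051352 , -0.00076395, -0.01526887]), 'grip_width': 0.08692790967318187}
side {'K': array([[413.15878036,   0.        , 246.42940051],
       [  0.        , 413.15878036, 194.15252892],
       [  0.        ,   0.        ,   1.        ]]), 'k1': -0.12255251794375822, 'pose': array([[ 0.88849969, -0.27545849,  0.36700261,  0.14640073],
       [-0.45865665, -0.50830478,  0.72887607, -0.75012513],
       [-0.01422592, -0.81593435, -0.57796951,  0.64565866],
       [ 0.        ,  0.        ,  0.        ,  1.        ]])}
top {'K': array([[408.12928992,   0.        , 247.53928237],
       [  0.        , 408.12928992, 192.23977083],
       [  0.        ,   0.        ,   1.        ]]), 'k1': -0.08643312783328505, 'pose': array([[ 1.74539489e-02, -9.87367070e-01,  1.57485328e-01,
         3.42686166e-01],
       [-9.99847442e-01, -1.73421480e-02,  2.08413230e-03,
         9.08048648e-03],
       [ 6.73330272e-04, -1.57497679e-01, -9.87519128e-01,
         1.30726871e+00],
       [ 0.00000000e+00,  0.00000000e+00,  0.00000000e+00,
         1.00000000e+00]])}
```

View pics/top0.png

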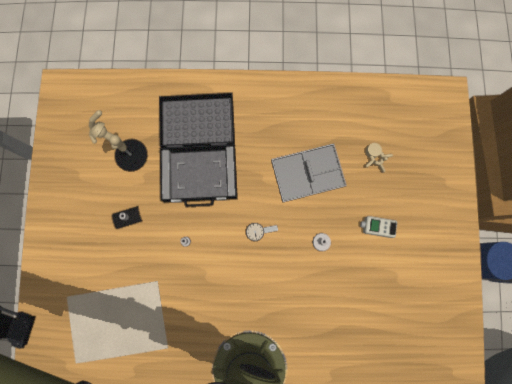

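View pics/side0.png

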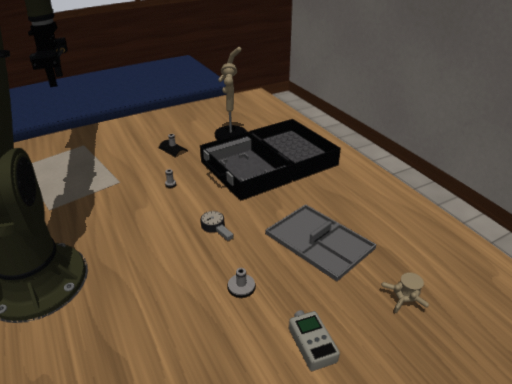

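Top view: the case is at (199,150) with its base half at (200,175), tray (308,173), meter (380,227), large pad (321,242), small pad (185,241), curved pad (127,217), gauge (256,231), hip (130,155), vertebra (376,155). I'll enlarge these areas next.

```bash
cat > h.py <<'E'
import numpy as np, cv2
from cell import vision, sensors
C={n:vision.get_calibration(n) for n in ("side","top")}
def proj(n,P):
    c=C[n];T=np.linalg.inv(c["pose"]);P=np.atleast_2d(P)
    q=P@T[:3,:3].T+T[:3,3]; s=q[:,:2]/q[:,2:]; r2=(s**2).sum(1,keepdims=True)
    s=s*(1+c["k1"]*r2); K=c["K"]
    return s*[K[0,0],K[1,1]]+[K[0,2],K[1,2]]
def ray(n,uv):
    c=C[n];K=c["K"]
    d=np.array([(uv[0]-K[0,2])/K[0,0],(uv[1]-K[1,2])/K[1,1]]);s=d.copy()
    for _ in range(20): s=d/(1+c["k1"]*(s@s))
    return c["pose"][:3,3], c["pose"][:3,:3]@np.array([s[0],s[1],1.])
def onz(n,uv,z):
    o,d=ray(n,uv); return (o+d*(z-o[2])/d[2])
def rz(a):
    a=np.radians(a);return np.array([[np.cos(a),-np.sin(a)],[np.sin(a),np.cos(a)]])
def place(pts,x,y,yaw,z=0):
    pts=np.array(pts,float); o=pts.copy(); o[:,:2]=pts[:,:2]@rz(yaw).T+[x,y]; o[:,2]+=z; return o
def crop(im,u0,v0,u1,v1,s): return cv2.resize(im[v0:v1,u0:u1],None,fx=s,fy=s,interpolation=cv2.INTER_CUBIC)
E
python3 - <<'E'
from h import *
t=cv2.imread("pics/top0.png");s=cv2.imread("pics/side0.png")
cv2.imwrite("pics/t1.png",crop(t,260,130,410,255,5))
cv2.imwrite("pics/t2.png",crop(t,105,85,255,210,5))
cv2.imwrite("pics/t3.png",crop(t,105,195,205,255,7))
cv2.imwrite("pics/s1.png",crop(s,195,195,385,375,4)[:600])
cv2.imwrite("pics/s2.png",crop(s,150,115,345,200,4))
for n,u,z in (("tray",(308,173),.04),("meter",(380,227),.034),("lp",(321,242),.05),("sp",(185,241),.05),("cp",(127,217),.05),("case",(200,175),.006)): print(n,onz("top",u,z))
E
```

```text
tray [ 0.61000814 -0.1791084   0.04      ]
meter [ 0.44226054 -0.4071396   0.034     ]
lp [ 0.39234293 -0.21666254  0.05      ]
sp [0.38821759 0.20110063 0.05      ]
cp [0.45854298 0.38562539 0.05      ]
case [0.60429999 0.16751928 0.006     ]
```

View pics/t1.png

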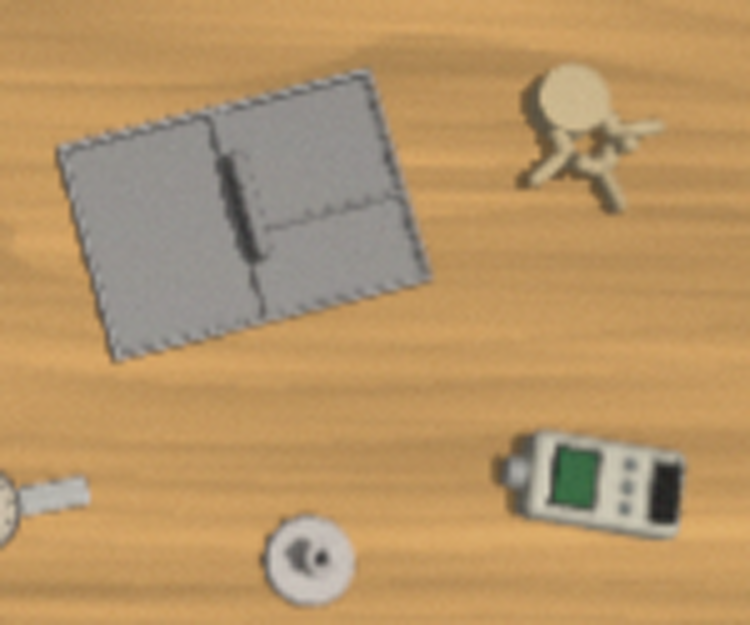

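View pics/t2.png

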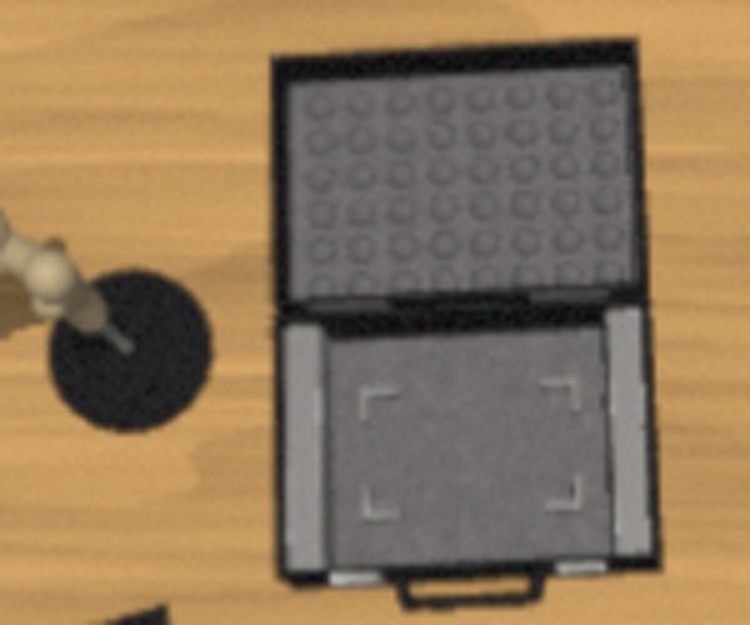

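View pics/t3.png

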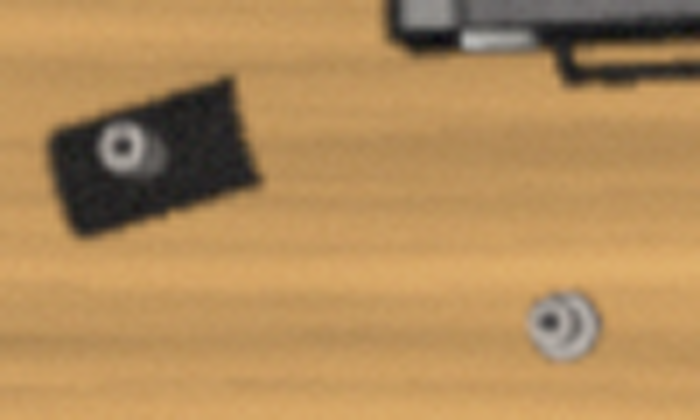

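View pics/s1.png

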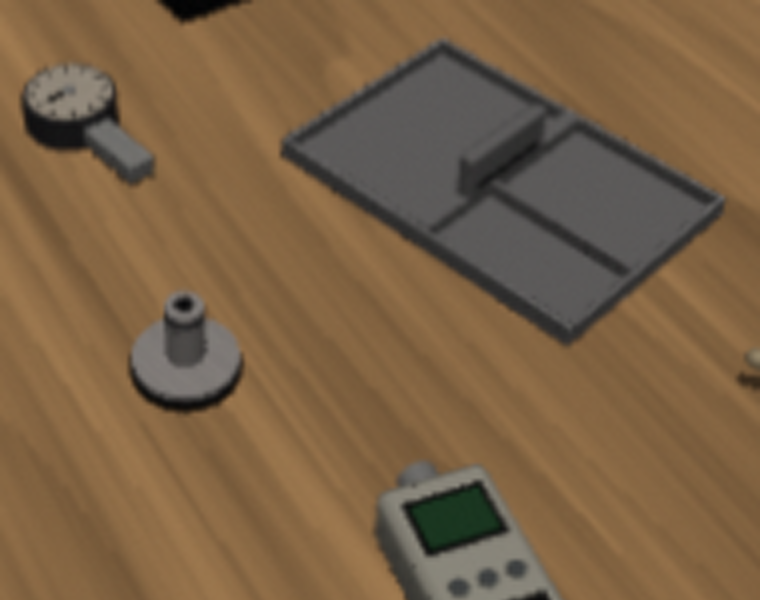

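View pics/s2.png

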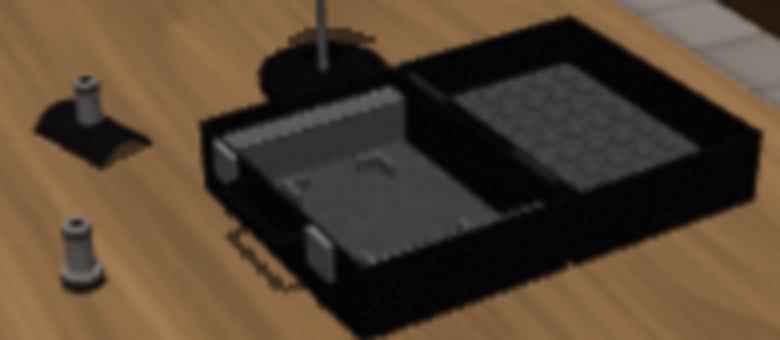

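Top crop (5x) shows the tray corners at (60,148), (370,72), (430,280) and (115,360), with the meter stud pointing left. The recess ribs in the case are clear, and all the stems are upright. Next I'll fit poses from corners in both views.

Run:
```python
from h import *
t=cv2.imread("pics/top0.png");s=cv2.imread("pics/side0.png")
cv2.imwrite("pics/t4.png",crop(t,355,205,405,250,12))
cv2.imwrite("pics/s4.png",crop(s,280,305,350,370,9))
```

```text
(no output)
```

View pics/t4.png

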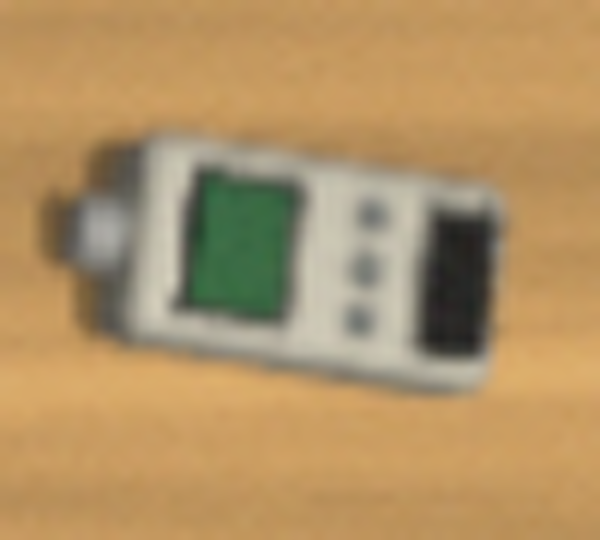

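View pics/s4.png

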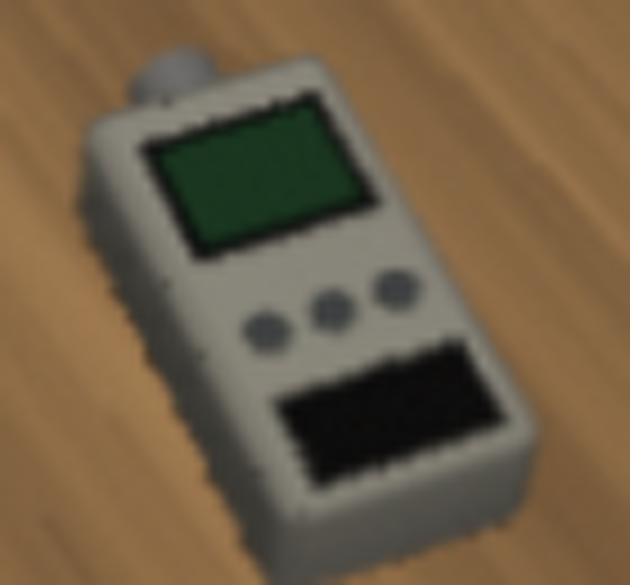

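Both meter views show the top-face corners clearly. In the 12x top crop they are at (150,132), (505,185), (487,392) and (130,340). I'll run the least-squares fits now.

```bash
cat > fit.py <<'E'
from h import *
from scipy.optimize import least_squares
def cc(p,s,u0,v0): return [(p[0]+.5)/s-.5+u0,(p[1]+.5)/s-.5+v0]
T1=(5,260,130);T2=(5,105,85);T3=(7,105,195);T4=(12,355,205);S1=(4,195,195);S2=(4,150,115);S4=(9,280,305)
def fit(name,obs,g):
    def f(p,full=False):
        return np.concatenate([proj(n,place([m],p[0],p[1],p[2]))[0]-cc(px,*cr) for n,cr,px,m in obs])
    def f2(p): return f([p[0],p[1],p[2]*100])
    r=least_squares(f2,[g[0],g[1],g[2]/100],loss="soft_l1"); p=r.x*[1,1,100]
    print(name,p.round(4)); print(f(p).reshape(-1,2).round(1).tolist()); return p
m=1e-3
def o(n,cr,px,x,y,z): return (n,cr,px,[x*m,y*m,z*m])
if __name__=="__main__":
    fit("tray",[o("top",T1,(60,148),73,107,14),o("top",T1,(370,72),73,-107,14),o("top",T1,(430,280),-73,-107,14),o("top",T1,(115,360),-73,107,14),
     o("top",T1,(226,155),35,0,42),o("top",T1,(250,260),-35,0,42),
     o("side",S1,(443,42),73,107,14),o("side",S1,(283,148),-73,107,14),o("side",S1,(722,203),73,-107,14),o("side",S1,(568,330),-73,-107,14),
     o("side",S1,(464,157),-35,0,42),o("side",S1,(540,110),35,0,42)],(.61,-.18,13))
    fit("meter",[o("top",T4,(150,132),44,-28,34),o("top",T4,(505,185),-56,-28,34),o("top",T4,(487,392),-56,28,34),o("top",T4,(130,340),44,28,34),
     o("side",S4,(90,122),44,28,34),o("side",S4,(325,57),44,-28,34),o("side",S4,(538,428),-56,-28,34),o("side",S4,(285,520),-56,28,34)],(.442,-.407,81))
    fit("case",[o("top",T2,(360,390),38,66,18),o("top",T2,(577,380),38,-66,18),o("top",T2,(578,508),-38,-66,18),o("top",T2,(365,520),-38,66,18),
     o("side",S2,(203,123),-85,120,60),o("side",S2,(365,338),-85,-120,0)],(.604,.167,0))
    for nm,a,b,z in (("large",("top",T1,(318,558)),("side",S1,(183,300)),48),("small",("top",T3,(549,322)),("side",S2,(76,224)),48),("curved",("top",T3,(122,147)),("side",S2,(88,81)),54)):
        fit(nm,[a+([0,0,z*m],),b+([0,0,z*m],)],(.42,0,0))
    # curved yaw
    fit("curvedyaw",[o("top",T3,(50,130),45,27.5,0),o("top",T3,(232,78),-45,27.5,0),o("top",T3,(262,184),-45,-27.5,0),o("top",T3,(83,237),45,-27.5,0)],(.458,.386,110)) 
    for nm,px,z in (("hipfoot",(130,350),.015),("gauge",(0,0),0)): print(nm,onz("top",cc(px,*T2),z))
E
python3 fit.py
```

```text
tray [ 0.6171 -0.1849 15.0596]
[[-0.6, -0.2], [0.3, -0.3], [0.7, 0.6], [-0.1, 0.5], [2.2, -0.3], [3.3, -0.4], [-0.4, -1.4], [-1.2, -2.5], [0.8, -0.9], [-0.2, 0.4], [-0.4, 0.6], [0.2, -1.4]]
meter [ 0.4446 -0.4055 81.3076]
[[-0.1, -0.3], [1.1, 0.4], [0.6, 0.7], [-0.7, -0.1], [-1.8, -1.1], [-0.1, -2.1], [2.1, 0.4], [0.1, 0.4]]
case [0.6064 0.1705 3.8745]
[[1.5, 0.6], [-1.3, 0.5], [-0.6, -2.0], [1.0, -2.4], [-0.9, -1.3], [-0.1, 1.5]]
large [ 0.3953 -0.223   0.    ]
[[-0.3, -0.1], [0.0, 0.3]]
small [0.3895 0.207  0.    ]
[[0.2, 0.0], [-0.1, -0.4]]
curved [0.4631 0.3995 0.    ]
[[0.3, -0.2], [-0.4, -0.5]]
curvedyaw [ 0.476   0.4016 75.4186]
[[-0.4, 4.3], [-0.3, 19.3], [0.5, -12.2], [0.2, -27.2]]
hipfoot [0.66703714 0.39749686 0.015     ]
gauge [0.91817945 0.51103587 0.        ]
```

```bash
cat > ov.py <<'E'
from fit import *
def box(x0,x1,y0,y1,z): return np.array([[x0,y0,z],[x1,y0,z],[x1,y1,z],[x0,y1,z]])*m
def draw(im,n,cr,s,pts,p,col,z=0):
    q=proj(n,place(pts,*p,z=z)); q=(q+.5-np.array([cr[1],cr[2]]))*s
    cv2.polylines(im,[(q*16).round().astype(int)],True,col,1,cv2.LINE_AA,4)
casebox=[box(-85,85,-120,120,60),box(-85,85,-120,120,0),box(-38,38,-66,66,6),box(-79,79,92,115,44),box(-79,79,-115,-92,44)]
traybox=[box(-73,73,-107,107,14),box(-35,35,-5,5,42),box(-73,73,-107,107,0)]
E
python3 - <<'E'
from ov import *
t=cv2.imread("pics/top0.png");s=cv2.imread("pics/side0.png")
tray=fit("tray",[o("top",T1,(60,148),73,107,14),o("top",T1,(370,72),73,-107,14),o("top",T1,(430,280),-73,-107,14),o("top",T1,(115,360),-73,107,14),
     o("side",S1,(443,42),73,107,14),o("side",S1,(283,148),-73,107,14),o("side",S1,(722,203),73,-107,14),o("side",S1,(568,330),-73,-107,14)],(.61,-.18,13))
fit("cy",[o("top",T3,(50,130),45,-27.5,0),o("top",T3,(232,78),-45,-27.5,0),o("top",T3,(262,184),-45,27.5,0),o("top",T3,(83,237),45,27.5,0)],(.458,.386,110))
case=(.6064,.1705,2.5)
a=crop(t,105,85,255,210,5);b=crop(s,190,115,350,210,5)
for i,k in enumerate(casebox):
    col=[(0,0,255),(0,255,0),(255,0,0),(0,255,255),(0,255,255)][i]
    draw(a,"top",T2,5,k,case,col);draw(b,"side",(0,190,115),5,k,case,col)
cv2.imwrite("pics/ov1.png",a);cv2.imwrite("pics/ov2.png",b)
a=crop(t,260,130,350,205,7);b=crop(s,260,200,380,280,6)
for k in traybox: draw(a,"top",(0,260,130),7,k,tray,(0,0,255));draw(b,"side",(0,260,200),6,k,tray,(0,0,255))
cv2.imwrite("pics/ov3.png",a);cv2.imwrite("pics/ov4.png",b)
E
```

```text
tray [ 0.6172 -0.1858 15.0605]
[[-0.3, -0.2], [0.5, -0.3], [1.0, 0.5], [0.2, 0.5], [-0.2, -1.2], [-1.0, -2.3], [1.1, -0.7], [0.1, 0.6]]
cy [  0.4631   0.4009 108.2097]
[[-0.1, -0.2], [0.3, -0.8], [0.4, 0.2], [-0.6, 0.8]]
```

View pics/ov1.png

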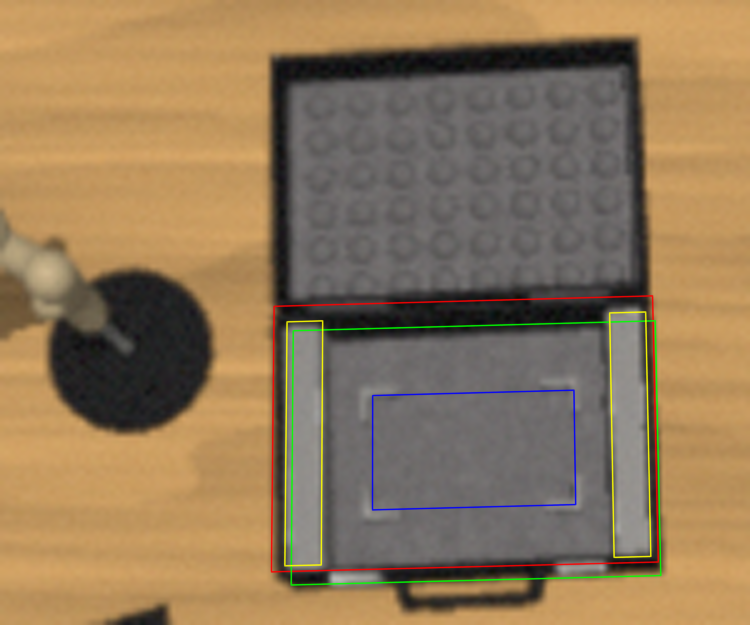

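View pics/ov2.png

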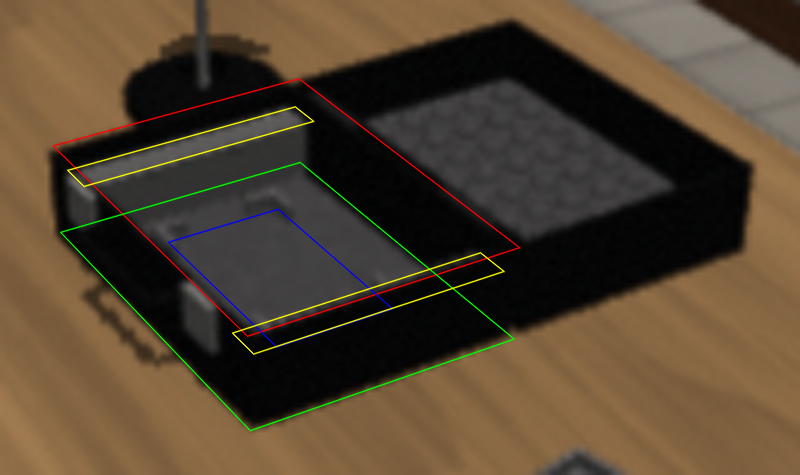

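View pics/ov3.png

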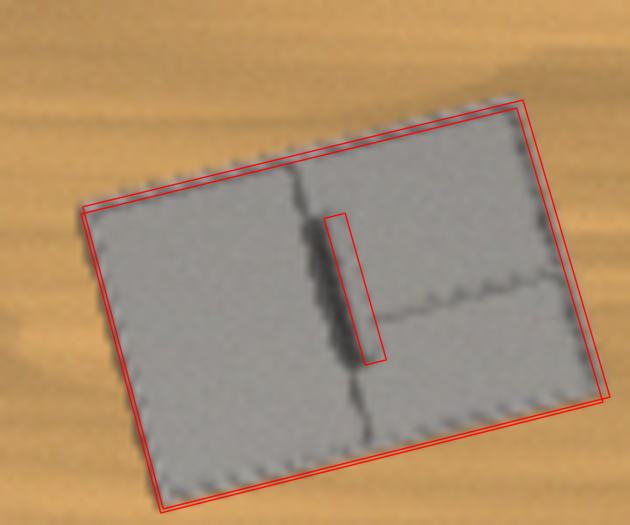

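View pics/ov4.png

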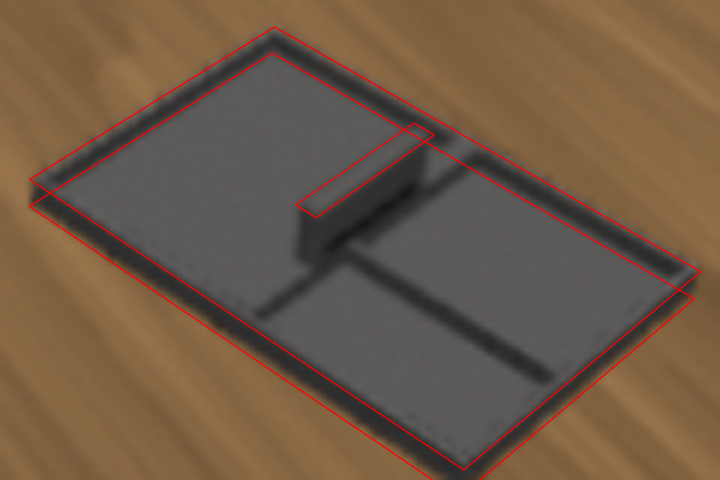

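Tray overlay fits to about a pixel. Case yaw of 2.5° is too small (the ribs slope more), so I'm refining it with more points.

Run:
```python
from ov import *
t=cv2.imread("pics/top0.png");s=cv2.imread("pics/side0.png")
case=fit("case",[o("top",T2,(360,390),39,67,18),o("top",T2,(577,380),39,-67,18),o("top",T2,(578,508),-39,-67,18),o("top",T2,(365,520),-39,67,18),
 o("top",T2,(275,308),85,120,60),o("top",T2,(647,298),85,-120,60),o("top",T2,(660,570),-85,-120,0),
 o("top",T2,(327,568),-79,92,44),o("top",T2,(614,555),-79,-92,44),
 o("side",(5,190,115),(50,150),-85,120,60),o("side",(5,190,115),(250,430),-85,-120,0),o("side",(5,190,115),(514,336),85,-120,0),o("side",(5,190,115),(292,80),85,120,60)],(.604,.167,0))
a=crop(t,105,85,255,210,5);b=crop(s,190,115,350,210,5)
casebox[2][:,2]=.018
for i,k in enumerate(casebox):
    col=[(0,0,255),(0,255,0),(255,0,0),(0,255,255),(0,255,255)][i]
    draw(a,"top",T2,5,k,case,col);draw(b,"side",(0,190,115),5,k,case,col)
cv2.imwrite("pics/ov5.png",a);cv2.imwrite("pics/ov6.png",b)
```

```text
case [0.6051 0.1703 3.3672]
[[1.3, 0.5], [-0.9, 0.8], [-0.4, -1.2], [0.6, -1.8], [-0.7, 0.4], [0.6, -0.8], [0.4, 0.7], [-0.9, 0.0], [0.3, 0.2], [-0.3, -0.5], [0.3, 0.2], [-0.2, 0.2], [0.2, -0.3]]
```

View pics/ov5.png

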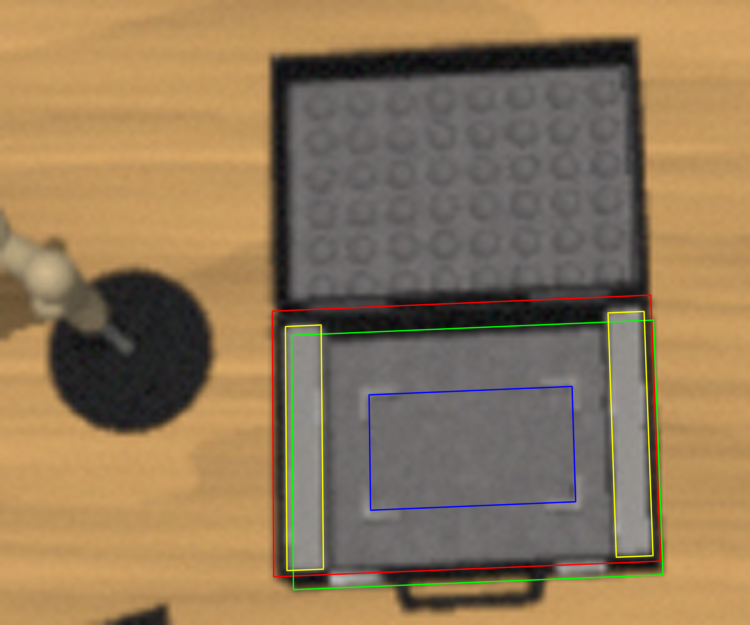

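View pics/ov6.png

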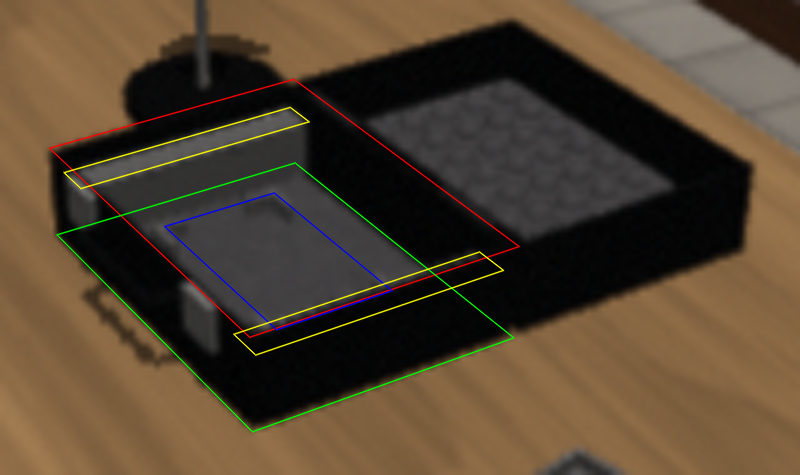

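```bash
cat > go.py <<'E'
import sys
from h import *
def go(x,y,z,yaw,verbose=True):
    s=sensors.get_obs(); p=s["tool_pos"]; r=s["tool_rot"]
    psi=np.radians(r[2]); d=np.array([x,y,z])-p
    tx=np.array([np.cos(psi),np.sin(psi),0]);ty=np.array([np.sin(psi),-np.cos(psi),0])
    t=(r[2]-yaw+90)%180-90
    print("t",round(s["time_s"],2),"tool",p.round(4),r.round(1),"F",s["force"].round(1),"w",round(s["grip_width"],4))
    print("dp",[round(float(v),4) for v in (d@tx,d@ty,-d[2])],"turn",round(float(t),1),"q7",s["qpos"][6].round(1))
if __name__=="__main__": go(*map(float,sys.argv[1:5]))
E
python3 -m inch '{"dp":[[-0.06,0,0],[-0.06,0.02,0],[0,0.06,0],[0,0.06,0],[0,0.06,0],[0,0.06,0],[0,0.06,0],[0,0.06,0]],"turn":[0,0,6.5,6.5,6.5,6.5,6.5,6.5]}' -1 40; python3 go.py 0.4446 -0.4055 0.15 -8.7
```

```text
time_s: 1.1
tool_pos: [0.461, 0.321, 0.2221]
tool_rot: [180.0, 0.0, 35.6]
force: [-0.4, 1.4, 0.2]
grip_width: 0.0868
t 1.1 tool [0.461  0.321  0.2221] [180.    0.   35.6] F [-0.4  1.4  0.2] w 0.0868
dp [-0.4359, 0.5814, 0.0721] turn 44.3 q7 -0.3
```

```bash
python3 -m inch '{"dp":[[-0.036,0.048,0],[-0.036,0.048,0],[-0.036,0.048,0],[-0.036,0.048,0],[-0.036,0.048,0],[-0.036,0.048,0],[-0.036,0.048,0],[-0.036,0.048,0]],"turn":[0,0,0,0,0,0,0,0]}'; python3 go.py 0.4446 -0.4055 0.10 -8.7
```

```text
time_s: 2.1
tool_pos: [0.45, -0.1593, 0.2224]
tool_rot: [-180.0, -0.1, 35.8]
force: [0.8, -0.4, -1.0]
grip_width: 0.0873
t 2.1 tool [ 0.45   -0.1593  0.2224] [-1.80e+02 -1.00e-01  3.58e+01] F [ 0.8 -0.4 -1. ] w 0.0873
dp [-0.1484, 0.1966, 0.1224] turn 44.5 q7 49.0
```

```bash
python3 -m inch '{"dp":[[-0.036,0.048,0],[-0.036,0.048,0],[-0.036,0.048,0],[-0.036,0.048,0],[0,0,0.02],[0,0,0.02],[0,0,0.02],[0,0,0.02]],"turn":[0,0,0,0,10.6,10.6,10.6,10.6]}'; python3 go.py 0.4446 -0.4055 0.007 -8.7
python3 - <<'E'
from h import *
t=vision.read_camera("top");s=vision.read_camera("side")
a=crop(t,340,190,420,270,7);b=crop(s,260,260,370,370,5);cv2.imwrite("pics/g1.png",np.hstack([cv2.resize(a,(400,400)),cv2.resize(b,(400,400))]))
E
```

```text
time_s: 3.1
tool_pos: [0.4458, -0.3972, 0.1415]
tool_rot: [-180.0, 0.0, -7.0]
force: [0.5, 0.4, 0.3]
grip_width: 0.0869
t 3.1 tool [ 0.4458 -0.3972  0.1415] [-180.    0.   -7.] F [0.5 0.4 0.3] w 0.0869
dp [-0.0002, 0.0084, 0.1345] turn 1.7 q7 51.4
```

View pics/g1.png

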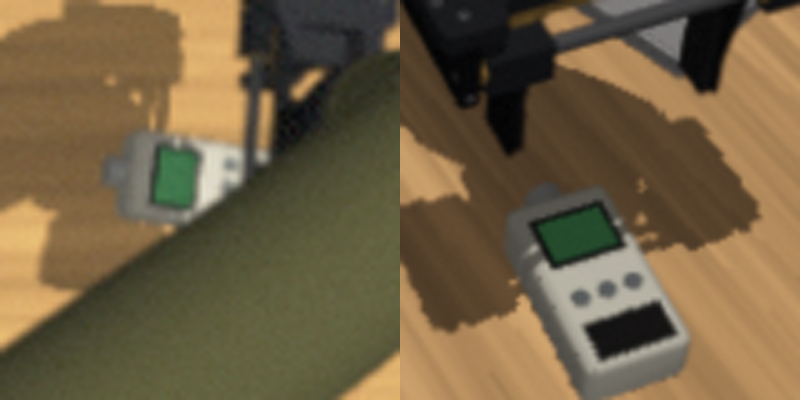

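Side view shows the fingers straddling the meter's line, about 14 cm above it. Descending to grasp.

```bash
python3 -m inch '{"dp":[[0,0.004,0],[0,0.0045,0.035],[0,0,0.035],[0,0,0.03],[0,0,0.02],[0,0,0.0145],[0,0,0],[0,0,0]],"turn":[1.7,0,0,0,0,0,0,0]}'; python3 go.py 0.4446 -0.4055 0.007 -8.7
python3 -m inch '{"dp":[[0,0,0],[0,0,0],[0,0,0],[0,0,0],[0,0,0],[0,0,0]],"turn":[0,0,0,0,0,0]}' 1 40
```

```text
time_s: 4.2
tool_pos: [0.4455, -0.4066, 0.009]
tool_rot: [180.0, -0.1, -8.3]
force: [0.1, 1.1, 0.1]
grip_width: 0.0874
t 4.2 tool [ 0.4455 -0.4066  0.009 ] [ 1.8e+02 -1.0e-01 -8.3e+00] F [0.1 1.1 0.1] w 0.0874
dp [-0.001, -0.0009, 0.002] turn 0.4 q7 56.9
time_s: 4.95
tool_pos: [0.4449, -0.4058, 0.0081]
tool_rot: [-180.0, -0.0, -8.3]
force: [-0.4, 0.6, 2.0]
grip_width: 0.0558
```

```bash
python3 -m inch '{"dp":[[0,0,-0.02],[0,0,-0.04],[0,0,-0.04],[0,0,-0.03],[0,0,0],[0,0,0],[0,0,0]],"turn":[0,0,0,0,-5.9,-5.9,0]}'; python3 go.py 0.605 0.1700 0.140 3.4
```

```text
time_s: 5.82
tool_pos: [0.4446, -0.4058, 0.1387]
tool_rot: [-180.0, -0.0, 3.4]
force: [0.2, -0.2, -4.1]
grip_width: 0.0557
t 5.83 tool [ 0.4446 -0.4058  0.1387] [-180.    -0.     3.4] F [ 0.2 -0.2 -4.1] w 0.0557
dp [0.1941, -0.5653, -0.0013] turn -0.0 q7 61.7
```

```bash
python3 -m inch '{"dp":[[0.008,-0.024,0],[0.016,-0.047,0],[0.016,-0.047,0],[0.016,-0.047,0],[0.016,-0.047,0],[0.016,-0.047,0],[0.016,-0.047,0],[0.016,-0.047,0]],"turn":[0,0,0,0,0,0,0,0]}'; 
python3 -m inch '{"dp":[[0.016,-0.047,0],[0.016,-0.047,0],[0.016,-0.047,0],[0.014,-0.040,0],[0.008,-0.024,0],[0,0,0],[0,0,0]],"turn":[0,0,0,0,0,0,0]}'; python3 go.py 0.605 0.1700 0.1 3.4
python3 - <<'E'
from h import *
t=vision.read_camera("top");s=vision.read_camera("side")
a=crop(t,130,80,270,220,4);b=crop(s,180,60,320,200,4);cv2.imwrite("pics/g2.png",np.hstack([cv2.resize(a,(400,400)),cv2.resize(b,(400,400))]))
E
```

```text
time_s: 6.82
tool_pos: [0.5434, -0.0449, 0.1384]
tool_rot: [-180.0, -0.0, 3.3]
force: [0.4, -1.1, -3.4]
grip_width: 0.0559
time_s: 7.7
tool_pos: [0.6006, 0.1601, 0.1381]
tool_rot: [179.9, 0.0, 3.3]
force: [0.5, -0.6, -3.4]
grip_width: 0.0556
t 7.7 tool [0.6006 0.1601 0.1381] [179.9   0.    3.3] F [ 0.5 -0.6 -3.4] w 0.0556
dp [0.0049, -0.0096, 0.0381] turn -0.1 q7 2.5
```

View pics/g2.png

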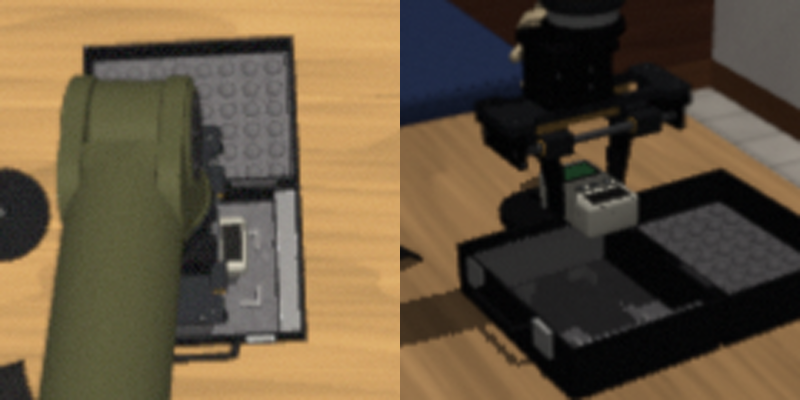

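Side view shows the meter held level over the case with the display up. Correcting the offset and lowering.

```bash
python3 -m inch '{"dp":[[0.005,-0.0095,0],[0,0,0.02],[0,0,0.03],[0,0,0.03],[0,0,0.02],[0,0,0.005],[0,0,0],[0,0,0]],"turn":[0,0,0,0,0,0,0,0]}'; python3 go.py 0.605 0.1700 0.0145 3.4
python3 - <<'E'
from h import *
s=vision.read_camera("side");t=vision.read_camera("top")
a=crop(t,150,120,250,220,4);b=crop(s,190,100,290,200,4);cv2.imwrite("pics/g3.png",np.hstack([a,b]))
E
```

```text
time_s: 8.8
tool_pos: [0.6062, 0.1726, 0.0343]
tool_rot: [-180.0, -0.1, 3.5]
force: [0.2, -0.8, -3.7]
grip_width: 0.0557
t 8.8 tool [0.6062 0.1726 0.0343] [-1.8e+02 -1.0e-01  3.5e+00] F [ 0.2 -0.8 -3.7] w 0.0557
dp [-0.0013, 0.0025, 0.0198] turn 0.1 q7 5.8
```

View pics/g3.png

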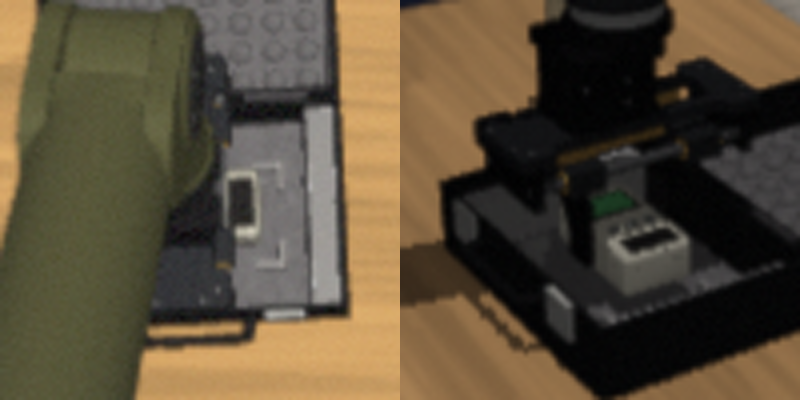

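Everything is aligned; the meter end is slightly far from the right-hand rib, so I'll shift 4 mm that way while lowering.

```bash
python3 -m inch '{"dp":[[-0.001,0.004,0],[0,0,0.006],[0,0,0.006],[0,0,0.004],[0,0,0.002],[0,0,0],[0,0,0]],"turn":[0,0,0,0,0,0,0]}'; python3 go.py 0.605 0.1685 0.0145 3.4
```

```text
time_s: 9.78
tool_pos: [0.6046, 0.1684, 0.0152]
tool_rot: [-180.0, -0.0, 3.5]
force: [-0.5, -0.1, -3.3]
grip_width: 0.0556
t 9.78 tool [0.6046 0.1684 0.0152] [-180.    -0.     3.5] F [-0.5 -0.1 -3.3] w 0.0556
dp [0.0004, -0.0001, 0.0007] turn 0.1 q7 6.9
```

```bash
python3 -m inch '{"dp":[[0,0,0.001],[0,0,0],[0,0,0]],"turn":[0,0,0]}'; python3 -m inch '{"dp":[[0,0,0.001],[0,0,0],[0,0,0]],"turn":[0,0,0]}'
```

```text
time_s: 10.15
tool_pos: [0.6045, 0.1684, 0.0142]
tool_rot: [-180.0, -0.0, 3.5]
force: [0.4, 0.2, -3.7]
grip_width: 0.0563
time_s: 10.52
tool_pos: [0.6045, 0.1684, 0.0141]
tool_rot: [-180.0, 0.0, 3.5]
force: [-3.2, -0.1, 5.1]
grip_width: 0.0557
```

Contact is confirmed (force changed from -3.7 to +5 N). Now I'll release partially and retreat.

```bash
python3 -m inch '{"dp":[[0,0,0],[0,0,0],[0,0,0],[0,0,0],[0,0,-0.01],[0,0,-0.03],[0,0,-0.05],[0,0,-0.05]],"turn":[0,0,0,0,0,0,0,0]}' -1; python3 go.py 0.6165 -0.1845 0.12 105
```

```text
time_s: 11.52
tool_pos: [0.6044, 0.1681, 0.1551]
tool_rot: [180.0, -0.0, 3.5]
force: [0.6, 0.4, 0.4]
grip_width: 0.0869
t 11.53 tool [0.6044 0.1681 0.1551] [180.   -0.    3.5] F [0.6 0.4 0.4] w 0.0869
dp [-0.0091, 0.3527, 0.0351] turn 78.5 q7 1.8
```

```bash
python3 -m inch '{"dp":[[0,0.04,0],[-0.001,0.05,0],[-0.001,0.05,0],[-0.001,0.05,0],[-0.002,0.05,0],[-0.002,0.05,0],[-0.002,0.05,0],[0,0.0127,0]],"turn":[0,0,0,0,0,0,0,0]}'
python3 -m inch '{"dp":[[0,0,0],[0,0,0],[0,0,0],[0,0,0],[0,0,0],[0,0,0],[0,0,0],[0,0,0]],"turn":[10.5,10.5,10.5,10.5,10.5,10.5,10.5,5]}'; python3 go.py 0.6165 -0.1845 0.016 -75
python3 - <<'E'
from h import *
s=vision.read_camera("side");t=vision.read_camera("top")
cv2.imwrite("pics/top5.png",t);cv2.imwrite("pics/side5.png",s)
a=crop(t,150,110,250,210,4);b=crop(s,190,100,290,200,4);cv2.imwrite("pics/g4.png",np.hstack([a,b]))
a=crop(t,250,110,350,210,4);b=crop(s,250,190,390,290,4)[:,:400];cv2.imwrite("pics/g5.png",np.hstack([a,b]))
E
```

```text
time_s: 12.52
tool_pos: [0.6155, -0.1897, 0.1542]
tool_rot: [179.9, -0.0, 3.1]
force: [0.2, -0.0, -0.4]
grip_width: 0.0871
time_s: 13.52
tool_pos: [0.6172, -0.1829, 0.1533]
tool_rot: [-180.0, 0.0, -75.1]
force: [-0.9, 0.2, 0.8]
grip_width: 0.0872
t 13.53 tool [ 0.6172 -0.1829  0.1533] [-180.     0.   -75.1] F [-0.9  0.2  0.8] w 0.0872
dp [0.0014, 0.0011, 0.1373] turn -0.1 q7 -36.3
```

View pics/g4.png

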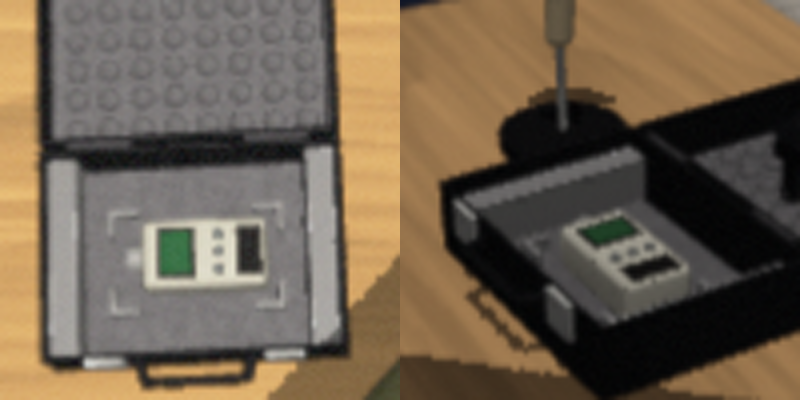

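View pics/g5.png

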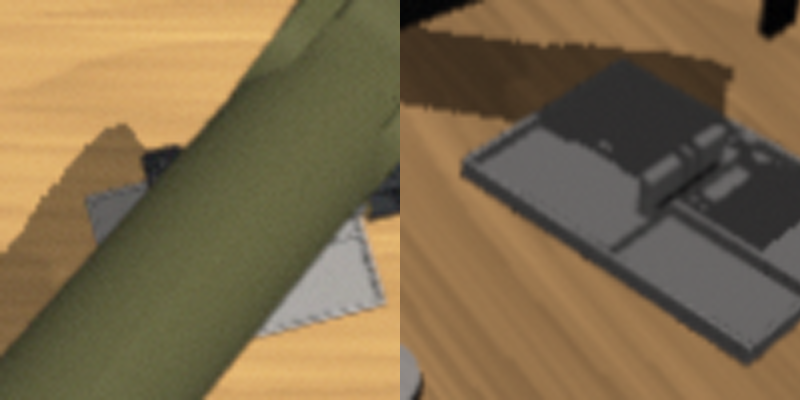

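The meter sits flat and inside all four ribs: it spans 128–268 in the crop, between ribs at 110 and 282. Now grasping the tray web.

```bash
python3 -m inch '{"dp":[[0.0014,0.001,0.03],[0,0,0.04],[0,0,0.035],[0,0,0.02],[0,0,0.01],[0,0,0],[0,0,0]],"turn":[0,0,0,0,0,0,0]}'; python3 go.py 0.6165 -0.1845 0.016 -75
```

```text
time_s: 14.5
tool_pos: [0.6171, -0.1863, 0.0194]
tool_rot: [-179.9, -0.1, -75.0]
force: [0.1, 0.1, -0.3]
grip_width: 0.0872
t 14.5 tool [ 0.6171 -0.1863  0.0194] [-1.799e+02 -1.000e-01 -7.500e+01] F [ 0.1  0.1 -0.3] w 0.0872
dp [-0.0019, 0.0001, 0.0034] turn -0.0 q7 -31.5
```

```bash
python3 -m inch '{"dp":[[-0.001,0,0.003],[0,0,0],[0,0,0],[0,0,0],[0,0,0],[0,0,0],[0,0,0],[0,0,0]],"turn":[0,0,0,0,0,0,0,0]}' 1 50; python3 -m inch '{"dp":[[0,0,0],[0,0,0],[0,0,-0.01],[0,0,-0.03],[0,0,-0.04],[0,0,-0.03],[0,0,0],[0,0,0]],"turn":[0,0,0,0,0,0,0,0]}'; python3 go.py 0.605 0.17 0.13 -86.6
python3 - <<'E'
from h import *
s=vision.read_camera("side")
cv2.imwrite("pics/g6.png",crop(s,230,120,400,270,4))
E
```

```text
time_s: 15.5
tool_pos: [0.6159, -0.1849, 0.015]
tool_rot: [-180.0, 0.0, -75.0]
force: [-1.1, -0.1, 0.4]
grip_width: 0.0152
time_s: 16.5
tool_pos: [0.6152, -0.1846, 0.1239]
tool_rot: [179.9, 0.1, -75.0]
force: [-0.7, 0.0, -3.0]
grip_width: 0.0097
t 16.5 tool [ 0.6152 -0.1846  0.1239] [ 1.799e+02  1.000e-01 -7.500e+01] F [-0.7  0.  -3. ] w 0.0097
dp [-0.3452, -0.0817, -0.0061] turn 11.6 q7 -35.6
```

View pics/g6.png

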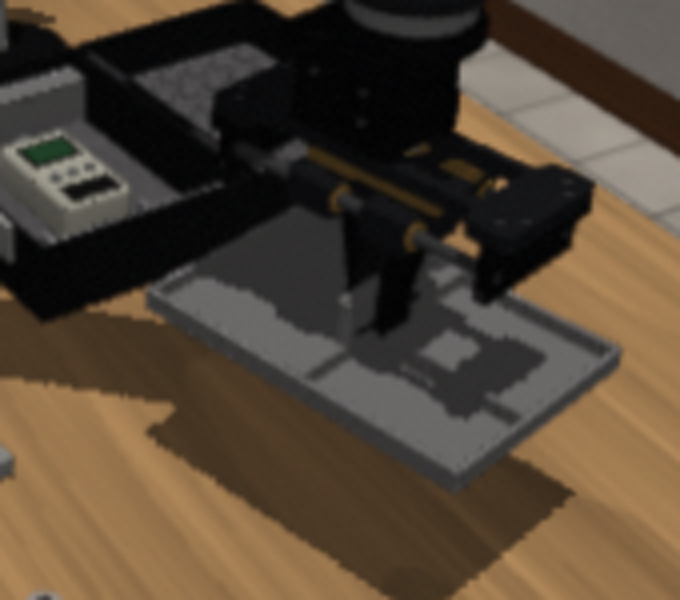

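Tray is held level, with the web in the jaws at 9.7 mm. Carrying it to the case.

```bash
python3 -m inch '{"dp":[[-0.02,-0.005,0],[-0.04,-0.01,0],[-0.05,-0.012,0],[-0.055,-0.013,0],[-0.055,-0.013,0],[-0.055,-0.012,0],[-0.045,-0.01,0],[-0.025,-0.007,0]],"turn":[0,0,0,0,0,0,0,0]}'; python3 -m inch '{"dp":[[0,0,0],[0,0,0],[0,0,0],[0,0,0]],"turn":[5.8,5.8,0,0]}';  python3 go.py 0.605 0.17 0.08 -86.6
python3 - <<'E'
from h import *
s=vision.read_camera("side");t=vision.read_camera("top")
cv2.imwrite("pics/side7.png",s);cv2.imwrite("pics/top7.png",t)
a=crop(t,150,110,250,210,4);b=crop(s,190,80,310,200,4);cv2.imwrite("pics/g7.png",np.hstack([a,cv2.resize(b,(400,400))]))
E
```

```text
time_s: 17.55
tool_pos: [0.6044, 0.1736, 0.123]
tool_rot: [179.8, 0.0, -74.8]
force: [0.6, -0.6, -3.3]
grip_width: 0.0095
time_s: 18.05
tool_pos: [0.6055, 0.1693, 0.1242]
tool_rot: [179.9, -0.0, -86.5]
force: [0.1, 0.5, -3.2]
grip_width: 0.0097
t 18.05 tool [0.6055 0.1693 0.1242] [179.9  -0.  -86.5] F [ 0.1  0.5 -3.2] w 0.0097
dp [-0.0007, 0.0005, 0.0442] turn 0.1 q7 -79.5
```

View pics/g7.png

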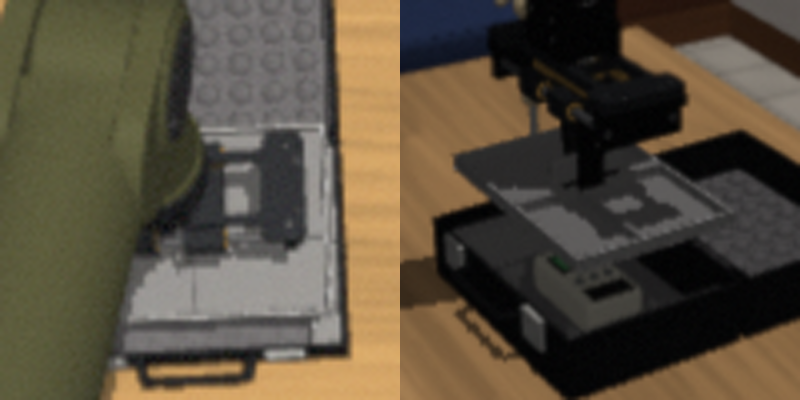

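Run:
```python
from ov import *
t=cv2.imread("pics/top7.png");s=cv2.imread("pics/side7.png")
a=crop(t,150,110,250,210,6);b=crop(s,200,110,300,180,8)
for k in traybox[::2]:
    for cz,p,cl in ((.109,(.6055,.1693,3.5),(0,0,255)),):
        draw(a,"top",(0,150,110),6,k,p,cl,z=cz);draw(b,"side",(0,200,110),8,k,p,cl,z=cz)
cv2.imwrite("pics/ov7.png",a);cv2.imwrite("pics/ov8.png",b)
```

```text
(no output)
```

View pics/ov7.png

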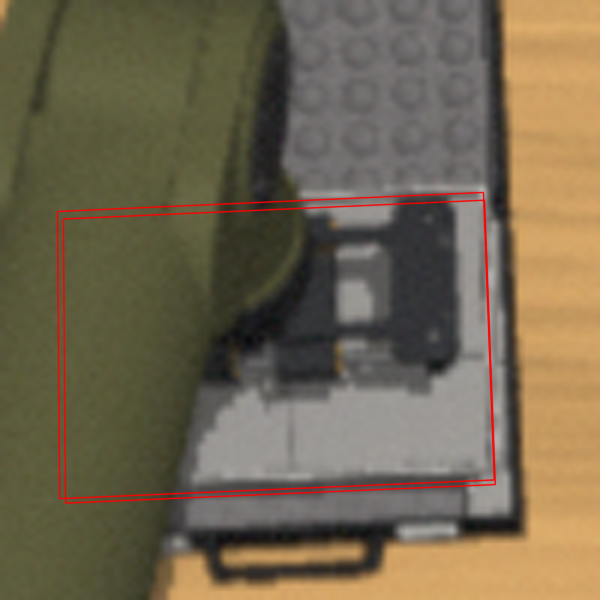

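View pics/ov8.png

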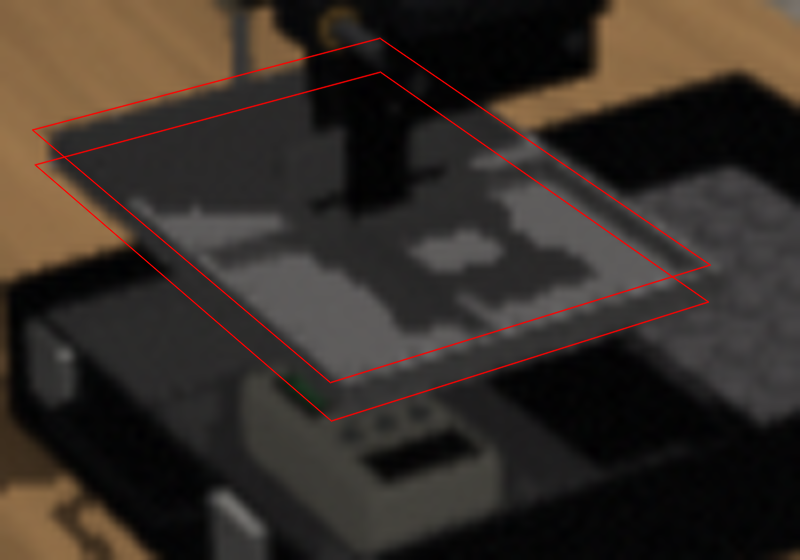

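Overlay agrees to within about 2 mm (tray slightly +x), so I'll correct that and lower.

```bash
python3 -m inch '{"dp":[[-0.001,0.002,0],[0,0,0.015],[0,0,0.02],[0,0,0.013],[0,0,0.006],[0,0,0],[0,0,0]],"turn":[0,0,0,0,0,0,0]}';  python3 go.py 0.6035 0.17 0.059 -86.6
python3 - <<'E'
from h import *
s=vision.read_camera("side");t=vision.read_camera("top")
a=crop(t,150,110,250,210,4);b=crop(s,190,80,310,200,4);cv2.imwrite("pics/g8.png",np.hstack([a,cv2.resize(b,(400,400))]))
E
```

```text
time_s: 19.02
tool_pos: [0.6045, 0.1704, 0.0716]
tool_rot: [-179.9, 0.0, -86.6]
force: [-0.9, -0.3, -2.3]
grip_width: 0.0094
t 19.02 tool [0.6045 0.1704 0.0716] [-179.9    0.   -86.6] F [-0.9 -0.3 -2.3] w 0.0094
dp [0.0003, 0.001, 0.0126] turn -0.0 q7 -77.9
```

View pics/g8.png

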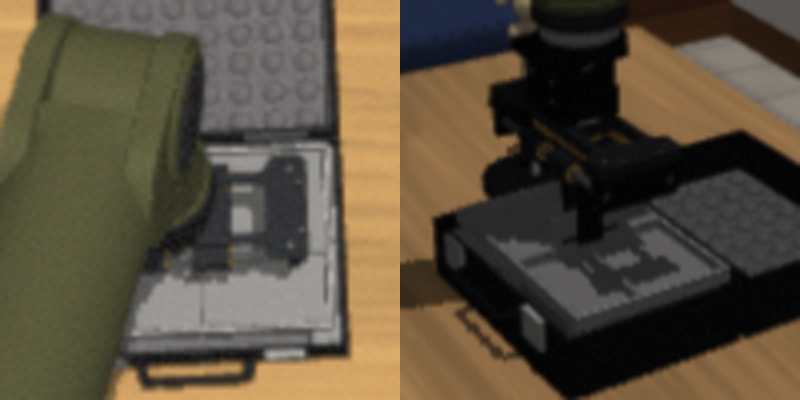

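Run:
```python
from ov import *
t=vision.read_camera("top");s=vision.read_camera("side")
a=crop(t,160,130,250,215,8);b=crop(s,200,110,300,180,8)
for k,p,cz,cl in ((traybox[0],(.6045,.1704,3.4),.0566,(0,0,255)),(casebox[0],(.605,.17,3.4),0,(0,255,0))):
        draw(a,"top",(0,160,130),8,k,p,cl,z=cz);draw(b,"side",(0,200,110),8,k,p,cl,z=cz)
cv2.imwrite("pics/ov9.png",a[:600]);cv2.imwrite("pics/ov10.png",b)
```

```text
(no output)
```

View pics/ov9.png

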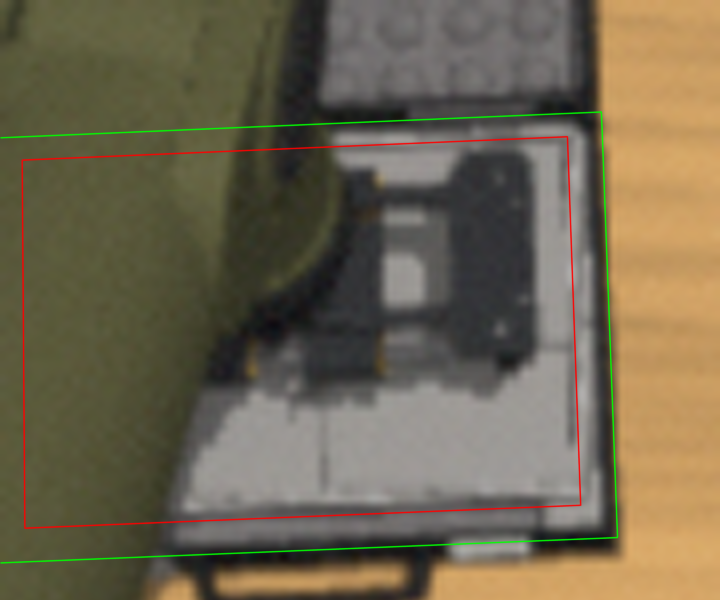

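View pics/ov10.png

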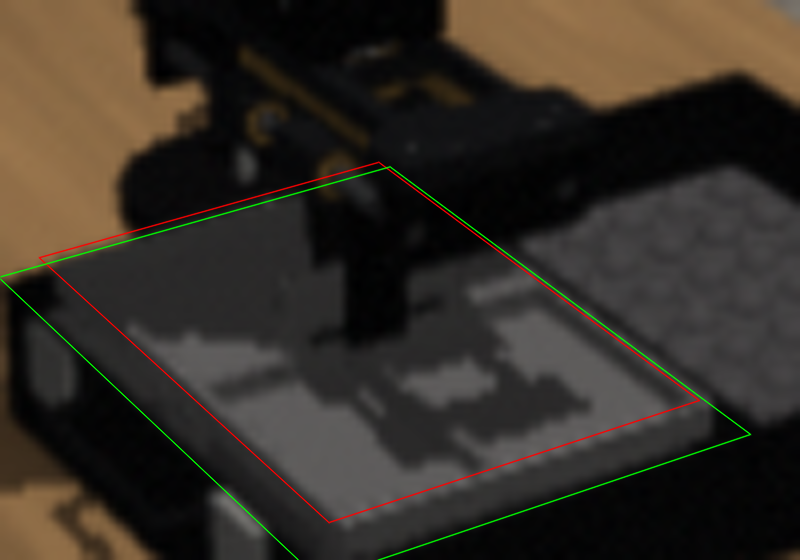

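The tray rim sits about 3 mm towards +x relative to the case in both views, so I'm shifting -x 3 mm and seating it slowly.

```bash
python3 -m inch '{"dp":[[-0.0005,0.003,0],[0,0,0],[0,0,0.004],[0,0,0.004],[0,0,0.002],[0,0,0],[0,0,0]],"turn":[0,0,0,0,0,0,0]}';  python3 -m inch '{"dp":[[0,0,0.001],[0,0,0],[0,0,0]],"turn":[0,0,0]}'
```

```text
time_s: 20.1
tool_pos: [0.6011, 0.1707, 0.0612]
tool_rot: [-180.0, 0.0, -86.6]
force: [1.0, -0.1, -2.1]
grip_width: 0.0095
time_s: 20.48
tool_pos: [0.6009, 0.1708, 0.0601]
tool_rot: [-180.0, 0.0, -86.6]
force: [0.6, -0.1, -3.6]
grip_width: 0.0097
```

```bash
python3 -m inch '{"dp":[[0,0,0.001],[0,0,0],[0,0,0]],"turn":[0,0,0]}'
```

```text
time_s: 20.85
tool_pos: [0.601, 0.1708, 0.0591]
tool_rot: [-180.0, 0.0, -86.6]
force: [-0.0, -0.1, -3.7]
grip_width: 0.0096
```

```bash
python3 -m inch '{"dp":[[0,0,0.001],[0,0,0],[0,0,0]],"turn":[0,0,0]}'; python3 -m inch '{"dp":[[0,0,0.001],[0,0,0],[0,0,0]],"turn":[0,0,0]}'
```

```text
time_s: 21.22
tool_pos: [0.601, 0.1708, 0.059]
tool_rot: [-180.0, 0.0, -86.6]
force: [-3.6, 0.5, 6.1]
grip_width: 0.0096
time_s: 21.6
tool_pos: [0.601, 0.1708, 0.059]
tool_rot: [180.0, 0.1, -86.6]
force: [-5.5, 0.2, 10.6]
grip_width: 0.0097
```

Contact at TCP z 0.059, exactly where the ledges should be. Releasing and backing up, then going to the large pad and inspecting.

```bash
python3 -m inch '{"dp":[[0,0,-0.001],[0,0,0],[0,0,0],[0,0,0],[0,0,0],[0,0,-0.02],[0,0,-0.04],[0,0,-0.05]],"turn":[0,0,0,0,0,0,0,0]}' -1; python3 go.py 0.3953 -0.223 0.12 -86.6
```

```text
time_s: 22.6
tool_pos: [0.6001, 0.1691, 0.169]
tool_rot: [179.9, -0.1, -86.7]
force: [0.3, 1.3, 0.5]
grip_width: 0.0811
t 22.6 tool [0.6001 0.1691 0.169 ] [ 1.799e+02 -1.000e-01 -8.670e+01] F [0.3 1.3 0.5] w 0.0811
dp [0.3798, 0.2269, 0.049] turn -0.1 q7 -82.8
```

```bash
python3 -m inch '{"dp":[[0.0235,0.014,0],[0.05,0.03,0],[0.05,0.03,0],[0.05,0.03,0],[0.05,0.03,0],[0.05,0.03,0],[0.05,0.03,0],[0.045,0.026,0]],"turn":[0,0,0,0,0,0,0,0]}'; python3 -m inch '{"dp":[[0.01,0.006,0],[0,0,0],[0,0,0],[0,0,0],[0,0,0],[0,0,0],[0,0,0],[0,0,0]],"turn":[-10.6,-10.6,-10.6,-10.6,-10.6,-10.6,-10.6,-10.6]}'; python3 go.py 0.3953 -0.223 0.015 3.4
python3 - <<'E'
from h import *
s=vision.read_camera("side");t=vision.read_camera("top")
cv2.imwrite("pics/top9.png",t);cv2.imwrite("pics/side9.png",s)
a=crop(t,150,110,250,210,4);b=crop(s,190,100,310,200,4)[:,:400];cv2.imwrite("pics/g9.png",np.hstack([a,b]))
cv2.imwrite("pics/g10.png",crop(s,180,160,320,310,4))
E
```

```text
time_s: 23.6
tool_pos: [0.4012, -0.2127, 0.168]
tool_rot: [-179.9, 0.1, -86.7]
force: [0.6, 0.2, -0.3]
grip_width: 0.0873
time_s: 24.6
tool_pos: [0.3965, -0.2218, 0.1678]
tool_rot: [-180.0, 0.0, -1.6]
force: [-0.1, 0.2, -0.1]
grip_width: 0.087
t 24.6 tool [ 0.3965 -0.2218  0.1678] [-180.     0.    -1.6] F [-0.1  0.2 -0.1] w 0.087
dp [-0.0012, 0.0012, 0.1528] turn -5.0 q7 10.2
```

View pics/g9.png

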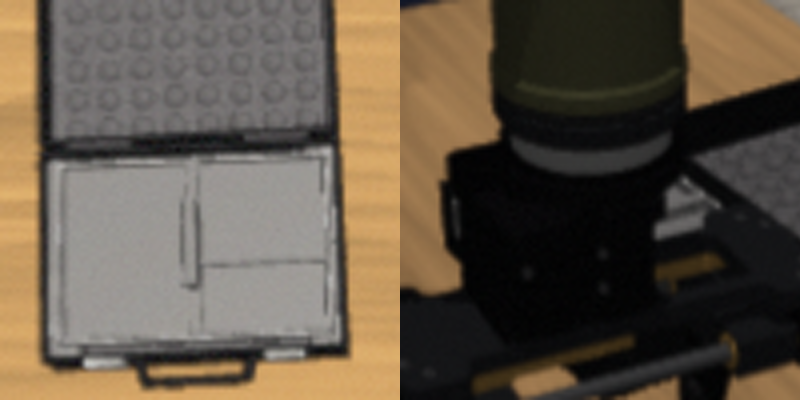

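View pics/g10.png

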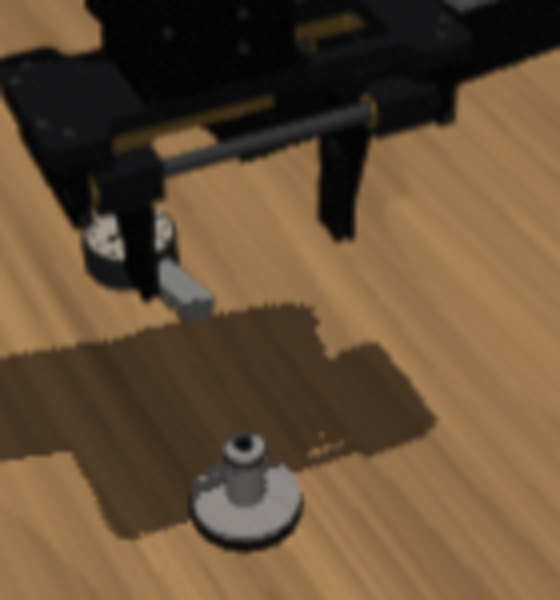

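Top view shows the tray square and level on the ledges, web at (192,235) in the crop, with the long cell on +y. Now grasping the large pad.

```bash
python3 -m inch '{"dp":[[-0.001,0.001,0.03],[0,0,0.04],[0,0,0.04],[0,0,0.022],[0,0,0.012],[0,0,0.007],[0,0,0],[0,0,0]],"turn":[-5,0,0,0,0,0,0,0]}'; python3 go.py 0.3953 -0.223 0.016 3.4
python3 - <<'E'
from h import *
s=vision.read_camera("side")
cv2.imwrite("pics/g11.png",crop(s,180,200,320,320,5))
E
```

```text
time_s: 25.7
tool_pos: [0.3971, -0.2215, 0.0177]
tool_rot: [-180.0, -0.1, 3.1]
force: [0.7, -0.6, 0.5]
grip_width: 0.0872
t 25.7 tool [ 0.3971 -0.2215  0.0177] [-1.8e+02 -1.0e-01  3.1e+00] F [ 0.7 -0.6  0.5] w 0.0872
dp [-0.0018, 0.0014, 0.0017] turn -0.3 q7 44.1
```

View pics/g11.png

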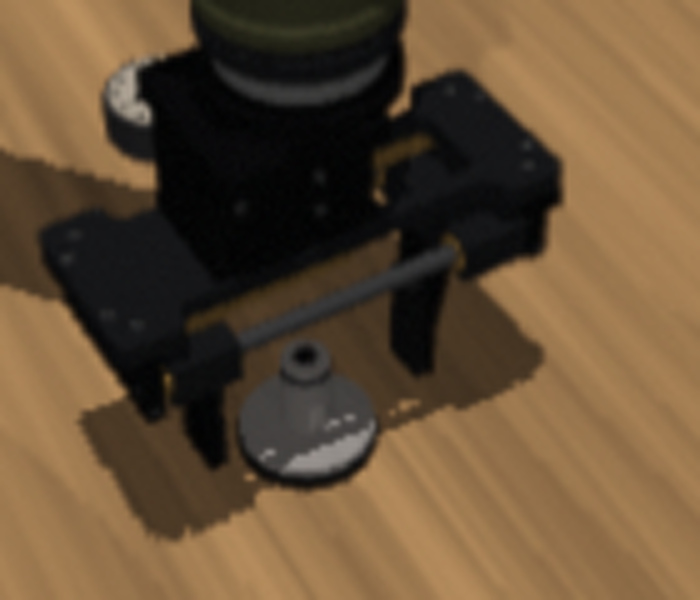

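Pad is between the fingers at crop (305,400). Closing.

```bash
python3 -m inch '{"dp":[[-0.0015,0.0015,0.0015],[0,0,0],[0,0,0],[0,0,0],[0,0,0],[0,0,0],[0,0,0],[0,0,0]],"turn":[0,0,0,0,0,0,0,0]}' 1 40; python3 -m inch '{"dp":[[0,0,-0.01],[0,0,-0.03],[0,0,-0.05],[0,0,-0.05],[0,0,-0.01],[0,0,0],[0,0,0]],"turn":[0,0,0,0,0,0,0]}'
python3 - <<'E'
from h import *
import go
c=np.array([.604,.1695]);R=rz(3.4)
for n,v in (("long",(0,.054)),("big",(.0295,-.054)),("small",(-.0415,-.054))): print(n,(c+R@np.array(v)).round(4))
s=vision.read_camera("side"); cv2.imwrite("pics/g12.png",crop(s,180,180,320,300,4))
E
```

```text
time_s: 26.75
tool_pos: [0.3951, -0.2229, 0.0155]
tool_rot: [-180.0, 0.0, 3.2]
force: [0.8, -1.0, 0.9]
grip_width: 0.0189
time_s: 27.62
tool_pos: [0.3939, -0.2226, 0.1639]
tool_rot: [180.0, 0.2, 3.2]
force: [-0.1, -0.4, -1.7]
grip_width: 0.0191
long [0.6008 0.2234]
big [0.6367 0.1173]
small [0.5658 0.1131]
```

View pics/g12.png

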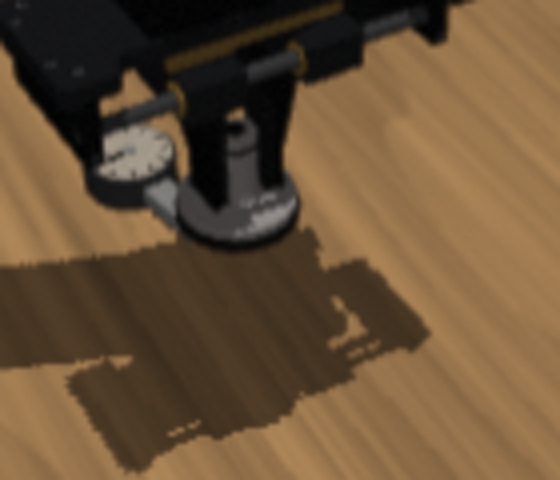

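```bash
python3 go.py 0.6367 0.1173 0.15 3.4
```

```text
t 27.68 tool [ 0.3938 -0.2227  0.1639] [180.    0.2   3.1] F [-1.2 -0.4 -1.8] w 0.0189
dp [0.2612, -0.3262, 0.0139] turn -0.3 q7 18.7
```

```bash
python3 -m inch '{"dp":[[0.016,-0.02,0],[0.035,-0.044,0],[0.036,-0.045,0],[0.038,-0.048,0],[0.038,-0.048,0],[0.038,-0.048,0],[0.035,-0.043,0],[0.025,-0.031,0]],"turn":[0,0,0,0,0,0,0,0]}'; python3 -m inch '{"dp":[[0,0,0.02],[0,0,0.02],[0,0,0]],"turn":[0,0,0]}'; python3 go.py 0.6367 0.1173 0.0645 3.4
python3 - <<'E'
from h import *
s=vision.read_camera("side"); t=vision.read_camera("top")
cv2.imwrite("pics/g13.png",np.hstack([crop(t,150,110,250,210,4),crop(s,200,90,300,190,4)]))
E
```

```text
time_s: 28.68
tool_pos: [0.638, 0.1232, 0.1622]
tool_rot: [179.9, 0.2, 3.4]
force: [-0.2, -0.5, -1.1]
grip_width: 0.019
time_s: 29.05
tool_pos: [0.6353, 0.1169, 0.1224]
tool_rot: [179.9, 0.3, 3.1]
force: [0.9, -1.0, -0.2]
grip_width: 0.019
t 29.05 tool [0.6353 0.1169 0.1224] [179.9   0.3   3.1] F [ 0.9 -1.  -0.2] w 0.019
dp [0.0014, -0.0003, 0.0579] turn -0.3 q7 7.2
```

View pics/g13.png

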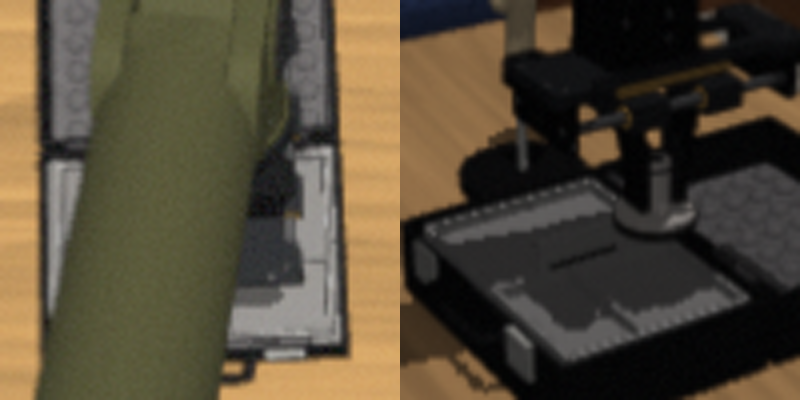

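```bash
python3 -m inch '{"dp":[[0.0014,0,0.01],[0,0,0.02],[0,0,0.015],[0,0,0.008],[0,0,0.002],[0,0,0],[0,0,0]],"turn":[0,0,0,0,0,0,0]}'; python3 go.py 0.6367 0.1173 0.0635 3.4
python3 - <<'E'
from h import *
s=vision.read_camera("side")
cv2.imwrite("pics/g14.png",crop(s,200,90,300,190,6))
E
```

```text
time_s: 30.02
tool_pos: [0.6395, 0.1181, 0.0712]
tool_rot: [-180.0, -0.1, 3.2]
force: [-0.5, 0.5, -1.2]
grip_width: 0.019
t 30.02 tool [0.6395 0.1181 0.0712] [-1.8e+02 -1.0e-01  3.2e+00] F [-0.5  0.5 -1.2] w 0.019
dp [-0.0029, 0.0007, 0.0077] turn -0.2 q7 9.0
```

View pics/g14.png

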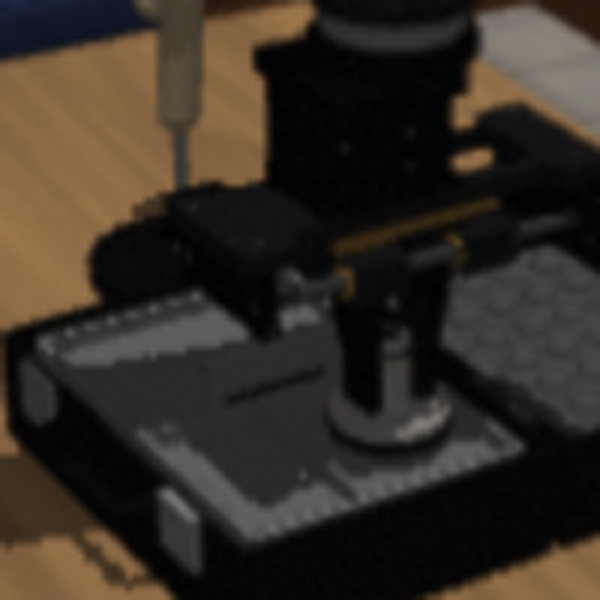

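```bash
python3 -m inch '{"dp":[[-0.0025,0.0005,0],[0,0,0.003],[0,0,0.003],[0,0,0],[0,0,0]],"turn":[0,0,0,0,0]}';python3 -m inch '{"dp":[[0,0,0.001],[0,0,0],[0,0,0]],"turn":[0,0,0]}';python3 -m inch '{"dp":[[0,0,0.001],[0,0,0],[0,0,0]],"turn":[0,0,0]}'
```

```text
time_s: 30.7
tool_pos: [0.6366, 0.1175, 0.0645]
tool_rot: [180.0, -0.0, 3.2]
force: [-0.6, 0.8, -1.8]
grip_width: 0.0192
time_s: 31.08
tool_pos: [0.6366, 0.1175, 0.0636]
tool_rot: [-180.0, -0.0, 3.2]
force: [-0.7, -0.0, -1.0]
grip_width: 0.019
time_s: 31.45
tool_pos: [0.6366, 0.1175, 0.0636]
tool_rot: [-180.0, -0.0, 3.2]
force: [-2.6, 0.8, 4.6]
grip_width: 0.0188
```

Contact with the tray floor. Opening partially and rising.

```bash
python3 -m inch '{"dp":[[0,0,-0.001],[0,0,0],[0,0,0],[0,0,0],[0,0,-0.01],[0,0,-0.03],[0,0,-0.05],[0,0,-0.03]],"turn":[0,0,0,0,0,0,0,0]}' 0.2; python3 go.py 0.3895 0.207 0.14 3.4
```

```text
time_s: 32.45
tool_pos: [0.6376, 0.1172, 0.187]
tool_rot: [-180.0, -0.2, 3.1]
force: [0.0, 1.1, -0.0]
grip_width: 0.0348
t 32.45 tool [0.6376 0.1172 0.187 ] [-180.    -0.2    3.1] F [ 0.   1.1 -0. ] w 0.0348
dp [-0.2428, -0.1033, 0.047] turn -0.3 q7 5.6
```

```bash
python3 -m inch '{"dp":[[-0.02,-0.0085,0],[-0.045,-0.019,0],[-0.052,-0.022,0],[-0.052,-0.022,0],[-0.045,-0.02,0],[-0.029,-0.012,0],[0,0,0.02],[0,0,0.02]],"turn":[0,0,0,0,0,0,0,0]}' -1; python3 go.py 0.3895 0.207 0.016 3.4
python3 - <<'E'
from h import *
s=vision.read_camera("side"); t=vision.read_camera("top")
cv2.imwrite("pics/g15.png",np.hstack([crop(t,150,110,250,210,4),crop(s,200,100,300,200,4)]))
cv2.imwrite("pics/g16.png",crop(s,100,90,240,200,5))
E
```

```text
time_s: 33.45
tool_pos: [0.3883, 0.2078, 0.144]
tool_rot: [-179.8, -0.0, 3.2]
force: [-0.3, -0.6, -0.4]
grip_width: 0.0867
t 33.45 tool [0.3883 0.2078 0.144 ] [-179.8   -0.     3.2] F [-0.3 -0.6 -0.4] w 0.0867
dp [0.0011, 0.0009, 0.128] turn -0.2 q7 -34.4
```

View pics/g15.png

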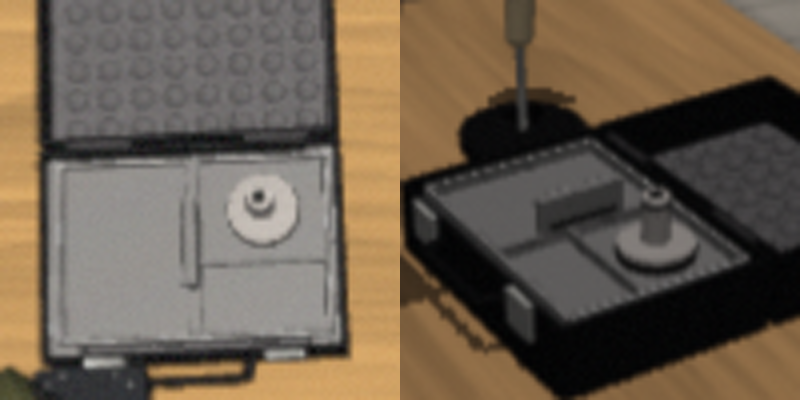

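View pics/g16.png

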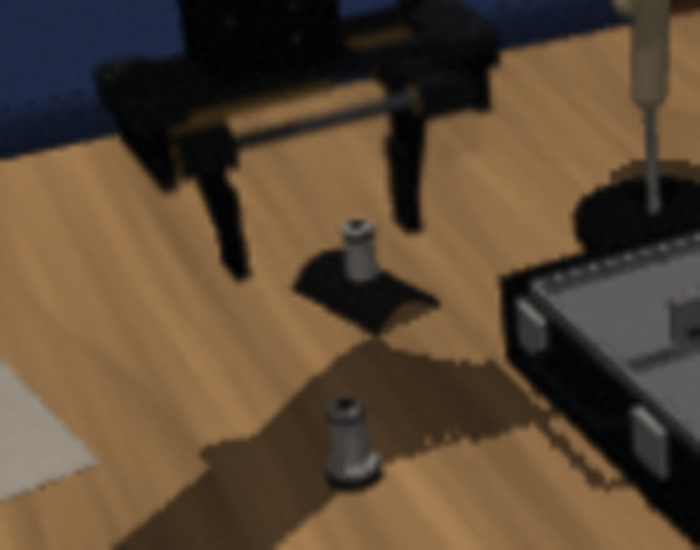

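The large pad stands in the middle of the bigger cell. The small pad is below the gripper at crop (345,440). Descending.

```bash
python3 -m inch '{"dp":[[0.001,0.001,0.02],[0,0,0.04],[0,0,0.035],[0,0,0.02],[0,0,0.01],[0,0,0],[0,0,0]],"turn":[0,0,0,0,0,0,0]}'; python3 go.py 0.3895 0.207 0.016 3.4
python3 - <<'E'
from h import *
s=vision.read_camera("side")
cv2.imwrite("pics/g17.png",crop(s,100,100,240,200,5))
E
```

```text
time_s: 34.42
tool_pos: [0.3901, 0.207, 0.0196]
tool_rot: [-179.9, -0.1, 3.2]
force: [0.5, -0.6, -0.4]
grip_width: 0.0869
t 34.42 tool [0.3901 0.207  0.0196] [-1.799e+02 -1.000e-01  3.200e+00] F [ 0.5 -0.6 -0.4] w 0.0869
dp [-0.0006, -0.0, 0.0036] turn -0.2 q7 -21.0
```

View pics/g17.png

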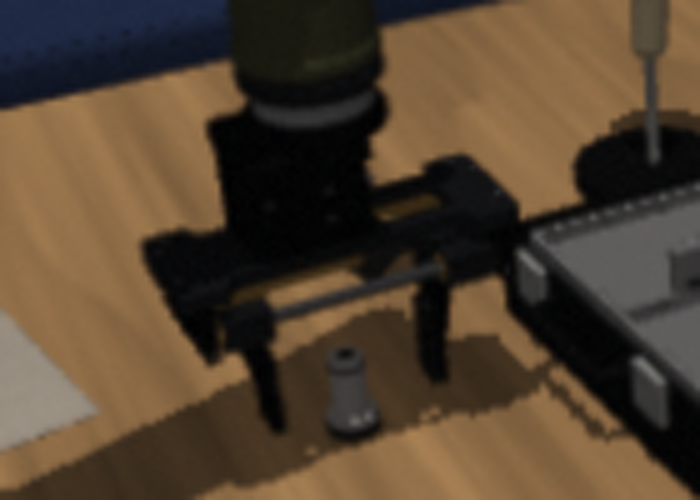

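Stem is centred between the fingers at crop (348,395). Closing and lifting.

```bash
python3 -m inch '{"dp":[[0,0,0.0035],[0,0,0],[0,0,0],[0,0,0],[0,0,0],[0,0,0],[0,0,0],[0,0,0]],"turn":[0,0,0,0,0,0,0,0]}' 1 40; python3 -m inch '{"dp":[[0,0,-0.01],[0,0,-0.03],[0,0,-0.05],[0,0,-0.05],[0,0,-0.01],[0,0,0]],"turn":[0,0,0,0,0,0]}'; python3 go.py 0.5658 0.1131 0.165 3.4
```

```text
time_s: 35.48
tool_pos: [0.3892, 0.2064, 0.0151]
tool_rot: [-180.0, 0.0, 3.2]
force: [0.5, -0.1, 0.5]
grip_width: 0.0189
time_s: 36.22
tool_pos: [0.3894, 0.2066, 0.1654]
tool_rot: [-179.9, -0.0, 3.2]
force: [-0.0, 0.2, -1.0]
grip_width: 0.0192
t 36.23 tool [0.3894 0.2066 0.1654] [-179.9   -0.     3.2] F [-0.   0.2 -1. ] w 0.0192
dp [0.171, 0.1031, 0.0004] turn -0.2 q7 -36.2
```

```bash
python3 -m inch '{"dp":[[0.016,0.01,0],[0.035,0.021,0],[0.045,0.027,0],[0.045,0.027,0],[0.03,0.018,0],[0,0,0.02],[0,0,0.02],[0,0,0]],"turn":[0,0,0,0,0,0,0,0]}'; python3 go.py 0.5658 0.1131 0.0635 3.4
python3 - <<'E'
from h import *
s=vision.read_camera("side")
cv2.imwrite("pics/g18.png",crop(s,180,90,320,200,5))
E
```

```text
time_s: 37.22
tool_pos: [0.5626, 0.1139, 0.1222]
tool_rot: [180.0, 0.3, 3.2]
force: [0.8, -0.1, 0.3]
grip_width: 0.019
t 37.23 tool [0.5626 0.1139 0.1222] [180.    0.3   3.2] F [ 0.8 -0.1  0.3] w 0.019
dp [0.0031, 0.001, 0.0587] turn -0.2 q7 7.3
```

View pics/g18.png

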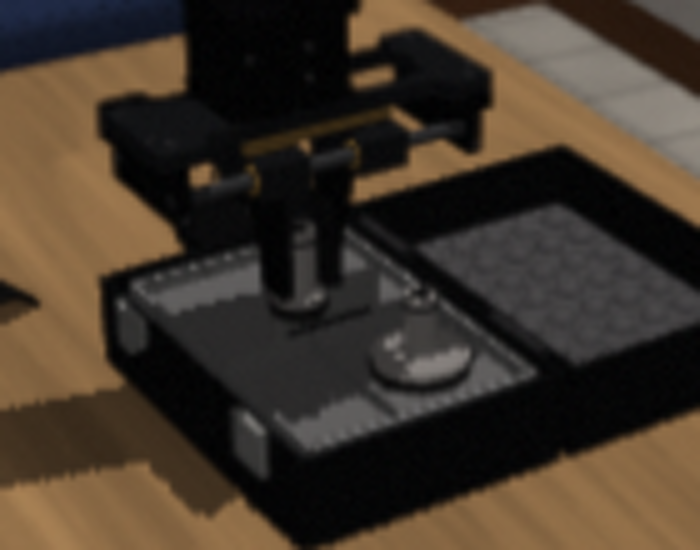

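```bash
python3 -m inch '{"dp":[[0.002,0.001,0.01],[0,0,0.015],[0,0,0.015],[0,0,0.01],[0,0,0.001],[0,0,0],[0,0,0]],"turn":[0,0,0,0,0,0,0]}'; python3 go.py 0.5658 0.1131 0.0635 3.4
python3 - <<'E'
from h import *
s=vision.read_camera("side")
cv2.imwrite("pics/g19.png",crop(s,190,100,300,200,6))
E
```

```text
time_s: 38.15
tool_pos: [0.5682, 0.1122, 0.0746]
tool_rot: [-180.0, -0.1, 3.2]
force: [0.2, -0.2, -0.1]
grip_width: 0.019
t 38.15 tool [0.5682 0.1122 0.0746] [-1.8e+02 -1.0e-01  3.2e+00] F [ 0.2 -0.2 -0.1] w 0.019
dp [-0.0024, -0.0011, 0.0111] turn -0.2 q7 10.0
```

View pics/g19.png

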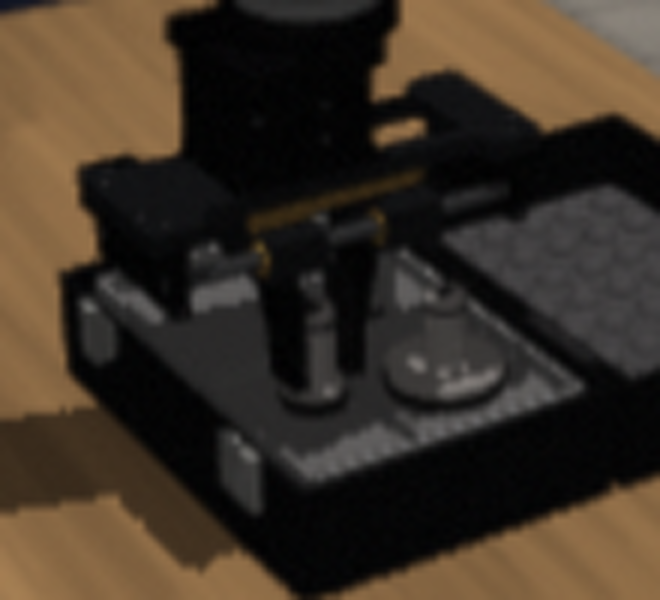

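```bash
python3 -m inch '{"dp":[[-0.0025,-0.001,0],[0,0,0.004],[0,0,0.004],[0,0,0.0015],[0,0,0],[0,0,0]],"turn":[0,0,0,0,0,0]}';python3 -m inch '{"dp":[[0,0,0.001],[0,0,0],[0,0,0]],"turn":[0,0,0]}';python3 -m inch '{"dp":[[0,0,0.001],[0,0,0],[0,0,0]],"turn":[0,0,0]}'
```

```text
time_s: 38.95
tool_pos: [0.5653, 0.113, 0.0646]
tool_rot: [180.0, -0.0, 3.2]
force: [-0.3, 0.7, -1.1]
grip_width: 0.0185
time_s: 39.33
tool_pos: [0.5652, 0.113, 0.0636]
tool_rot: [-180.0, -0.0, 3.2]
force: [-0.4, 0.6, -0.4]
grip_width: 0.019
time_s: 39.7
tool_pos: [0.5654, 0.113, 0.0631]
tool_rot: [-180.0, -0.0, 3.2]
force: [-1.9, 0.2, 5.3]
grip_width: 0.0191
```

```bash
python3 -m inch '{"dp":[[0,0,-0.001],[0,0,0],[0,0,0],[0,0,-0.005],[0,0,-0.015],[0,0,-0.03],[0,0,-0.05],[0,0,-0.03]],"turn":[0,0,0,0,0,0,0,0]}' 0.3; python3 go.py 0.4631 0.40 0.16 3.2
```

```text
time_s: 40.7
tool_pos: [0.5663, 0.1127, 0.197]
tool_rot: [-179.9, -0.2, 3.1]
force: [0.4, 1.5, -0.1]
grip_width: 0.0305
t 40.7 tool [0.5663 0.1127 0.197 ] [-179.9   -0.2    3.1] F [ 0.4  1.5 -0.1] w 0.0305
dp [-0.0874, -0.2926, 0.037] turn -0.1 q7 4.0
```

```bash
python3 -m inch '{"dp":[[-0.007,-0.022,0],[-0.014,-0.047,0],[-0.017,-0.057,0],[-0.017,-0.057,0],[-0.017,-0.057,0],[-0.012,-0.04,0],[-0.004,-0.012,0.02],[0,0,0.02]],"turn":[0,0,0,0,0,0,0,0]}' -1; python3 go.py 0.4631 0.40 0.022 3.2
python3 - <<'E'
from h import *
s=vision.read_camera("side"); t=vision.read_camera("top")
cv2.imwrite("pics/g20.png",np.hstack([crop(t,150,110,250,210,4),crop(s,200,100,300,200,4)]))
cv2.imwrite("pics/g21.png",crop(s,110,60,250,170,5))
E
```

```text
time_s: 41.7
tool_pos: [0.4611, 0.3996, 0.1527]
tool_rot: [180.0, -0.0, 3.2]
force: [0.0, -0.0, 0.0]
grip_width: 0.0867
t 41.7 tool [0.4611 0.3996 0.1527] [180.   -0.    3.2] F [ 0. -0.  0.] w 0.0867
dp [0.002, -0.0003, 0.1307] turn 0.0 q7 -22.8
```

View pics/g20.png

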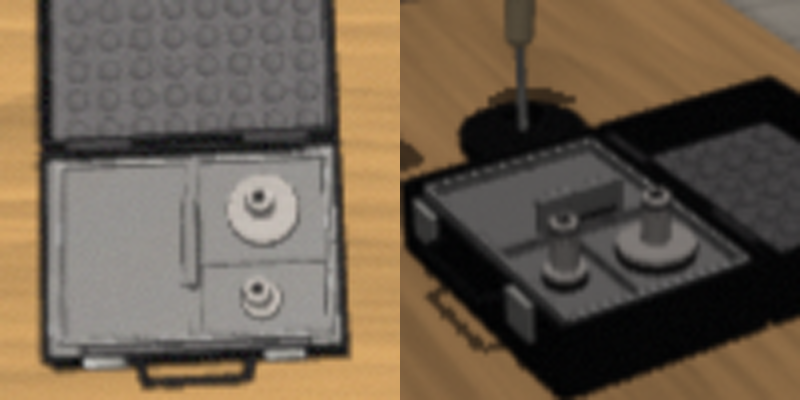

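View pics/g21.png

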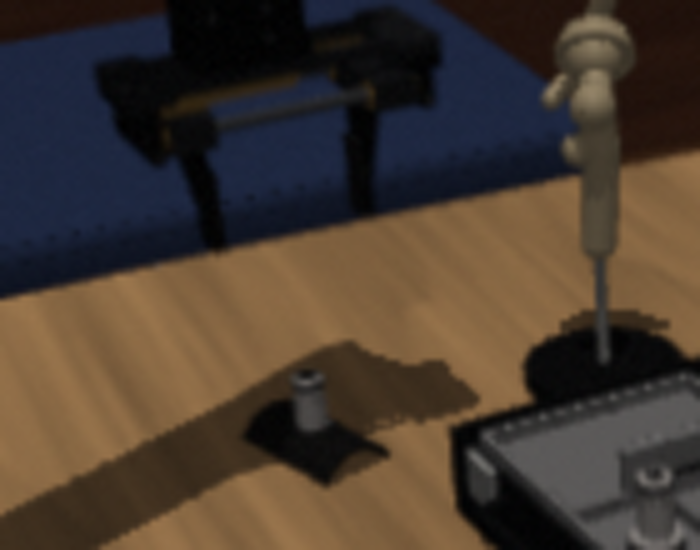

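Both round pads are upright in their own cells. Descending on the curved pad's stem, at crop (310,400).

```bash
python3 -m inch '{"dp":[[0.001,0,0.02],[0,0,0.04],[0,0,0.035],[0,0,0.02],[0,0,0.01],[0,0,0.003],[0,0,0],[0,0,0]],"turn":[0,0,0,0,0,0,0,0]}' -1; python3 go.py 0.4631 0.40 0.022 3.2
python3 - <<'E'
from h import *
s=vision.read_camera("side")
cv2.imwrite("pics/g22.png",crop(s,110,70,250,180,5))
E
```

```text
time_s: 42.8
tool_pos: [0.4628, 0.4003, 0.0266]
tool_rot: [-179.9, -0.1, 3.2]
force: [-0.0, 0.4, 0.5]
grip_width: 0.0873
t 42.8 tool [0.4628 0.4003 0.0266] [-1.799e+02 -1.000e-01  3.200e+00] F [-0.   0.4  0.5] w 0.0873
dp [0.0003, 0.0003, 0.0046] turn -0.0 q7 -17.6
```

View pics/g22.png

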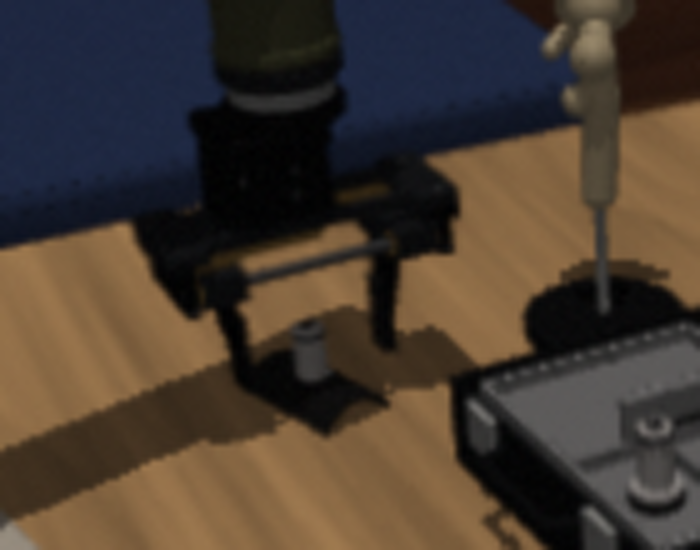

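```bash
python3 -m inch '{"dp":[[0,0,0.003],[0,0,0],[0,0,0],[0,0,0],[0,0,0],[0,0,0],[0,0,0],[0,0,0]],"turn":[0,0,0,0,0,0,0,0]}' 1 45; python3 -m inch '{"dp":[[0,0,-0.01],[0,0,-0.03],[0,0,-0.05],[0,0,-0.05],[0,0,-0.01],[0,0,0]],"turn":[0,0,0,0,0,0]}'; python3 go.py 0.6008 0.2234 0.16 79.6
python3 - <<'E'
from h import *
s=vision.read_camera("side"); t=vision.read_camera("top")
cv2.imwrite("pics/g23.png",np.hstack([crop(t,90,180,190,280,4),crop(s,120,60,220,160,4)]))
E
```

```text
time_s: 43.85
tool_pos: [0.4621, 0.3997, 0.0226]
tool_rot: [-180.0, 0.0, 3.2]
force: [-0.8, 0.2, 0.3]
grip_width: 0.0188
time_s: 44.6
tool_pos: [0.4622, 0.3999, 0.173]
tool_rot: [-179.9, -0.0, 3.2]
force: [0.5, 0.1, -1.9]
grip_width: 0.0188
t 44.6 tool [0.4622 0.3999 0.173 ] [-179.9   -0.     3.2] F [ 0.5  0.1 -1.9] w 0.0188
dp [0.1286, 0.184, 0.013] turn -76.4 q7 -23.3
```

View pics/g23.png

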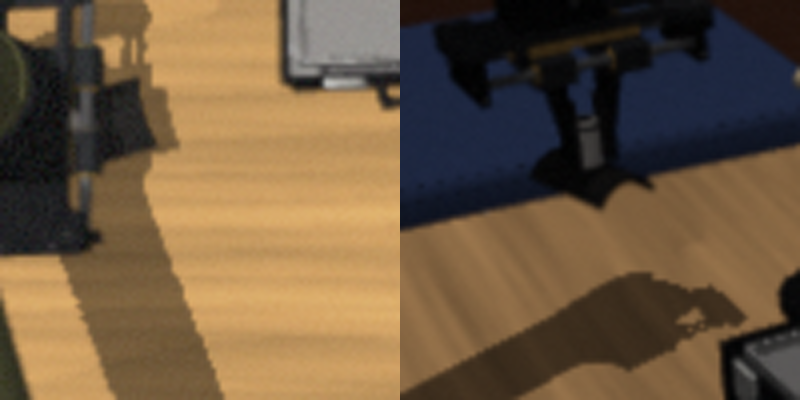

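Held. Moving over the long cell, then turning the pad.

```bash
python3 -m inch '{"dp":[[0.012,0.017,0],[0.025,0.036,0],[0.03,0.043,0],[0.03,0.043,0],[0.024,0.034,0],[0.0075,0.011,0],[0,0,0],[0,0,0]],"turn":[0,0,0,0,0,0,-10.5,-10.5]}'; python3 -m inch '{"dp":[[0,0,0],[0,0,0],[0,0,0],[0,0,0],[0,0,0],[0,0,0],[0,0,0],[0,0,0]],"turn":[-10.5,-10.5,-10.5,-10.5,-10.5,-2.5,0,0]}'; python3 go.py 0.6008 0.2234 0.0705 79.6
python3 - <<'E'
from h import *
s=vision.read_camera("side"); t=vision.read_camera("top")
cv2.imwrite("pics/g24.png",np.hstack([crop(t,140,110,240,210,4),crop(s,190,80,290,180,4)]))
E
```

```text
time_s: 45.7
tool_pos: [0.6003, 0.2225, 0.1715]
tool_rot: [180.0, 0.1, 24.5]
force: [0.3, 0.1, -1.2]
grip_width: 0.0189
time_s: 46.7
tool_pos: [0.6004, 0.223, 0.1721]
tool_rot: [-180.0, 0.0, 79.1]
force: [0.4, -0.7, -0.9]
grip_width: 0.0189
t 46.7 tool [0.6004 0.223  0.1721] [-180.     0.    79.1] F [ 0.4 -0.7 -0.9] w 0.0189
dp [0.0005, 0.0003, 0.1016] turn -0.5 q7 68.6
```

View pics/g24.png

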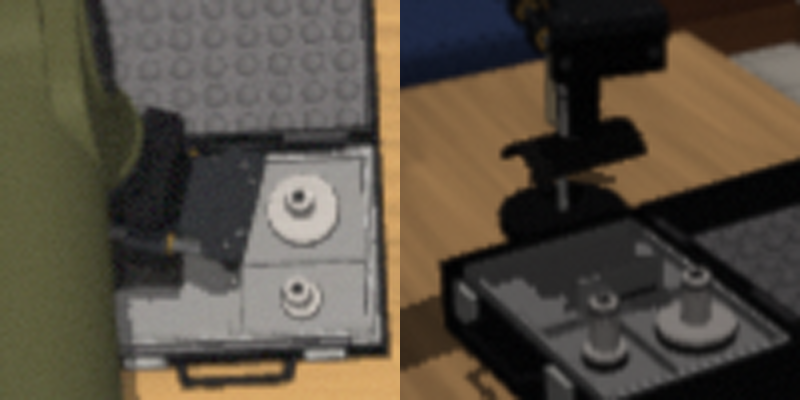

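The pad's long axis is now parallel to the tray's x edges. Lowering.

```bash
python3 -m inch '{"dp":[[0.0005,0,0.02],[0,0,0.03],[0,0,0.025],[0,0,0.01],[0,0,0.003],[0,0,0],[0,0,0]],"turn":[-0.5,0,0,0,0,0,0]}'; python3 go.py 0.6008 0.2234 0.0705 79.6
python3 - <<'E'
from h import *
s=vision.read_camera("side"); t=vision.read_camera("top")
cv2.imwrite("pics/g25.png",np.hstack([crop(t,140,110,240,210,4),crop(s,190,80,290,180,4)]))
E
```

```text
time_s: 47.68
tool_pos: [0.6015, 0.2238, 0.0856]
tool_rot: [179.9, -0.1, 79.7]
force: [-0.6, -1.0, -1.9]
grip_width: 0.0189
t 47.67 tool [0.6015 0.2238 0.0856] [ 1.799e+02 -1.000e-01  7.970e+01] F [-0.6 -1.  -1.9] w 0.0189
dp [-0.0006, -0.0006, 0.0151] turn 0.1 q7 71.5
```

View pics/g25.png

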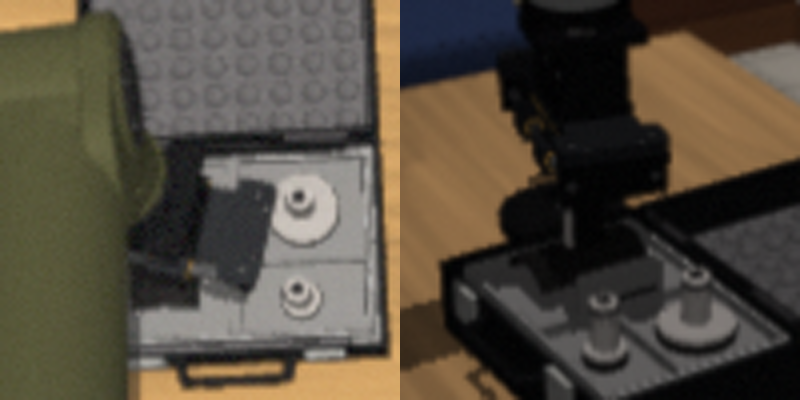

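```bash
python3 -m inch '{"dp":[[-0.0005,-0.0005,0.004],[0,0,0.005],[0,0,0.004],[0,0,0.001],[0,0,0],[0,0,0]],"turn":[0,0,0,0,0,0]}';python3 -m inch '{"dp":[[0,0,0.001],[0,0,0],[0,0,0]],"turn":[0,0,0]}';python3 -m inch '{"dp":[[0,0,0.001],[0,0,0],[0,0,0]],"turn":[0,0,0]}'
```

```text
time_s: 48.52
tool_pos: [0.6001, 0.2232, 0.0706]
tool_rot: [-180.0, -0.0, 79.7]
force: [-0.6, -0.9, 0.8]
grip_width: 0.0191
time_s: 48.9
tool_pos: [0.6002, 0.2232, 0.0704]
tool_rot: [-180.0, -0.0, 79.7]
force: [-3.4, -1.4, 5.3]
grip_width: 0.0187
time_s: 49.28
tool_pos: [0.6002, 0.2232, 0.0704]
tool_rot: [-180.0, -0.1, 79.7]
force: [-5.0, -0.9, 10.6]
grip_width: 0.0189
```

Seated. Releasing, rising and moving away for the final look.

```bash
python3 -m inch '{"dp":[[0,0,-0.001],[0,0,0],[0,0,0],[0,0,0],[0,0,-0.01],[0,0,-0.03],[0,0,-0.05],[0,0,-0.04]],"turn":[0,0,0,0,0,0,0,0]}' 0.2; python3 -m inch '{"dp":[[0,0.02,-0.01],[0,0.05,0],[0,0.05,0],[0,0.05,0],[0,0.05,0],[0,0.05,0],[0,0.05,0],[0,0.02,0]],"turn":[0,0,0,0,0,0,0,0]}'
python3 - <<'E'
from h import *
s=vision.read_camera("side"); t=vision.read_camera("top")
cv2.imwrite("pics/top_end.png",t);cv2.imwrite("pics/side_end.png",s)
cv2.imwrite("pics/g26.png",np.hstack([crop(t,150,110,250,210,4),crop(s,200,100,300,200,4)]))
E
```

```text
time_s: 50.28
tool_pos: [0.6007, 0.2231, 0.2023]
tool_rot: [179.9, -0.1, 79.7]
force: [0.4, -0.1, -1.1]
grip_width: 0.0352
time_s: 51.28
tool_pos: [0.9127, 0.1675, 0.2101]
tool_rot: [179.5, -0.2, 79.3]
force: [38.0, 30.4, 55.5]
grip_width: 0.0352
```

View pics/g26.png

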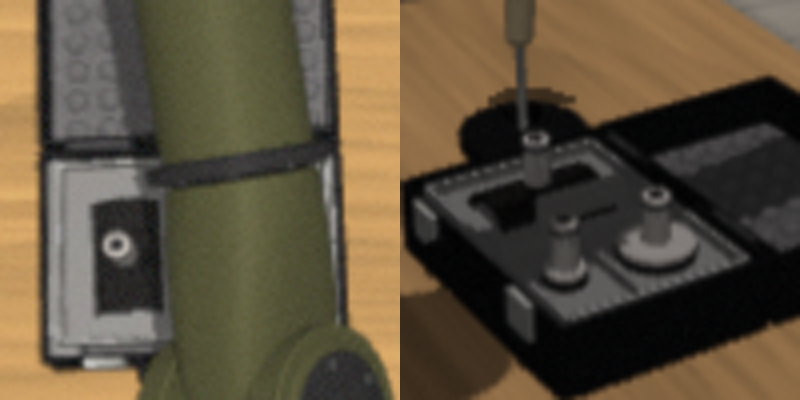

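View pics/top_end.png

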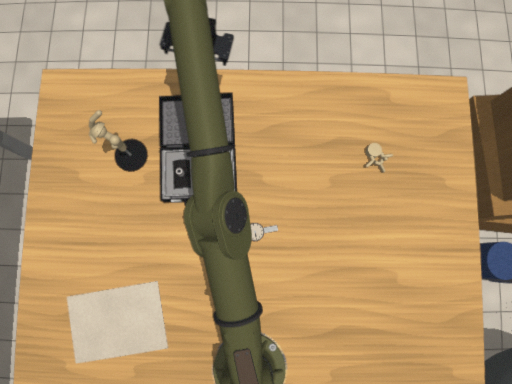

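View pics/side_end.png

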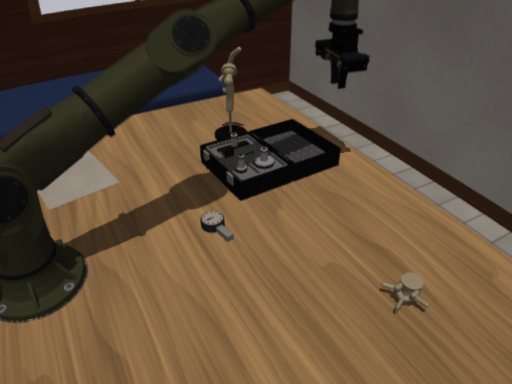

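I sent that retreat the wrong way: tool +y points outward at this yaw, so the arm is near its reach limit. I'll let it settle and check the forces.

```bash
python3 -m inch '{"dp":[[0,0,0],[0,0,0]],"turn":[0,0]}'
python3 - <<'E'
from cell import sensors
s=sensors.get_obs(); print(s["qpos"].round(1),s["joint_velocities"].round(1),s["force"].round(1),s["tool_pos"].round(3),s["tool_rot"].round(1))
E
```

```text
time_s: 51.62
tool_pos: [0.9125, 0.1713, 0.216]
tool_rot: [179.0, -0.3, 79.7]
force: [-0.5, 0.2, 0.3]
grip_width: 0.0349
[-13.3  69.   38.    3.3 -37.1 107.4  68.5] [-0.3 -0.4 -0.   0.   0.2  0.1 -0.1] [-0.5  0.2  0.3] [0.912 0.171 0.216] [179.   -0.3  79.7]
```

The force was a transient from reaching full extension; it now reads 0, joint 4 is 3.3° and within range. Backing inward gently.

```bash
python3 -m inch '{"dp":[[0,-0.01,0],[0,-0.02,0],[0,-0.03,0],[0,-0.03,0],[0,-0.03,0],[0,-0.03,0],[0,-0.03,0],[0,-0.03,0]],"turn":[0,0,0,0,0,0,0,0]}';  python3 go.py 0.47 -0.03 0.25 79.6
```

```text
time_s: 52.62
tool_pos: [0.7071, 0.2112, 0.2152]
tool_rot: [178.8, -0.5, 79.8]
force: [0.7, 0.5, 1.4]
grip_width: 0.035
t 52.62 tool [0.7071 0.2112 0.2152] [178.8  -0.5  79.8] F [0.7 0.5 1.4] w 0.035
dp [-0.2792, -0.1908, -0.0348] turn 0.2 q7 76.0
```

```bash
python3 -m inch '{"dp":[[-0.015,-0.01,-0.01],[-0.03,-0.02,-0.01],[-0.04,-0.028,0],[-0.04,-0.028,0],[-0.045,-0.028,0],[-0.045,-0.028,0],[-0.045,-0.025,0],[-0.045,-0.02,0]],"turn":[0,0,0,0,0,0,0,0]}'; python3 -m inch '{"dp":[[-0.045,0,0],[-0.045,0,0],[-0.045,0,0],[-0.02,0,0],[0,0,0]],"turn":[0,0,0,0,0]}'
python3 - <<'E'
from h import *
s=vision.read_camera("side"); t=vision.read_camera("top")
cv2.imwrite("pics/top_end2.png",t);cv2.imwrite("pics/side_end2.png",s)
cv2.imwrite("pics/g27.png",np.hstack([crop(t,150,110,250,210,4),crop(s,200,100,300,200,4)]))
# bystander displacement: compare patches with first picture
t0=cv2.imread("pics/top0.png");s0=cv2.imread("pics/side0.png")
for n,A,B,bx in (("hip top",t0,t,(85,105,150,175)),("vert top",t0,t,(360,140,396,176)),("gauge top",t0,t,(243,218,282,245)),("hip side",s0,s,(212,45,250,128)),("vert side",s0,s,(375,265,435,315)),("gauge side",s0,s,(195,205,238,243))):
    a=A[bx[1]:bx[3],bx[0]:bx[2]].astype(np.float32).mean(2);b=B[bx[1]:bx[3],bx[0]:bx[2]].astype(np.float32).mean(2)
    (dx,dy),r=cv2.phaseCorrelate(a,b,cv2.createHanningWindow(a.shape[::-1],cv2.CV_32F)); print(n,round(dx,2),round(dy,2),"resp",round(r,2),"absdiff",round(float(abs(a-b).mean()),1))
E
```

```text
time_s: 53.62
tool_pos: [0.4686, -0.059, 0.2304]
tool_rot: [178.8, -0.6, 79.6]
force: [0.4, -0.3, -0.0]
grip_width: 0.0348
time_s: 54.25
tool_pos: [0.4403, -0.213, 0.2291]
tool_rot: [178.9, -0.4, 79.3]
force: [0.4, 0.6, 0.9]
grip_width: 0.0346
hip top -0.03 -0.05 resp 0.91 absdiff 9.8
vert top 0.02 -0.09 resp 0.98 absdiff 4.2
gauge top 0.17 0.27 resp 0.74 absdiff 28.3
hip side -0.11 0.14 resp 0.74 absdiff 24.1
vert side 0.04 0.04 resp 0.99 absdiff 3.0
gauge side 0.54 0.09 resp 0.9 absdiff 15.7
```

View pics/g27.png

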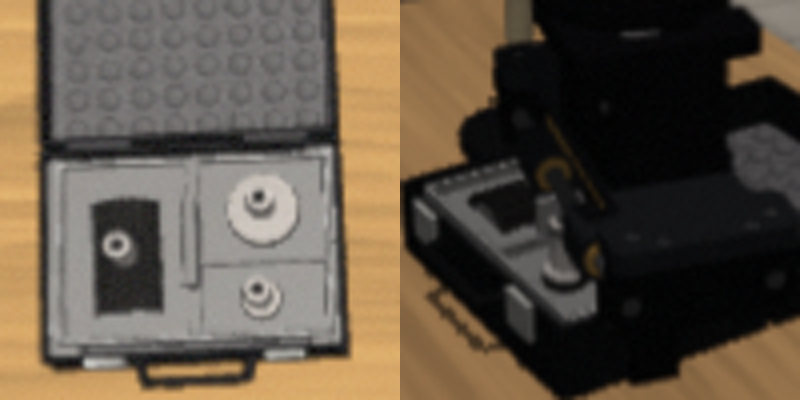

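View pics/top_end2.png

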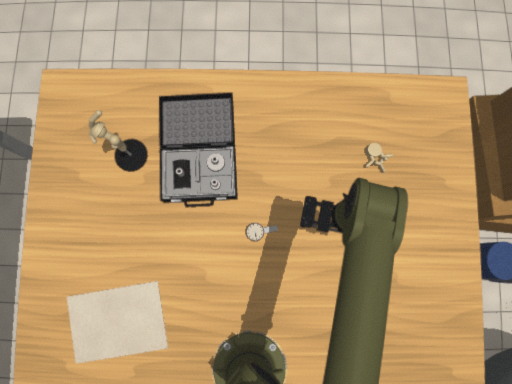

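The final top view shows all three pads upright and centred in their own cells, and the bystanders in place to sub-pixel level. The small gauge offset comes from the arm's shadow on it. The arm is clear, so I'm handing in.

```bash
python3 -c "
from cell import env
print(env.sign_off())"
```

```text
the job is handed in; nothing more can be done
None
```

The kit is packed and the job was handed in at about 54 s of the 136 s allowed; no verdict is reported.

- **Order and placing:** The meter went into the ribbed recess first, display up, lowered until the force showed contact. The tray was then seated on both ledges, followed by the large, small and curved pads, each set down on contact.
- **Final checks:** The last top view shows the tray square and level, and each pad upright and near the middle of its own cell. The curved pad lies lengthwise in the long cell. I checked the meter before the tray covered it: it was flat and inside all four ribs.
- **Bystanders:** Comparing the first and last pictures, the hip model and vertebra moved by less than 0.2 pixel. The gauge read up to 0.5 pixel, with weaker image matches, which I put down to the arm's shadow. The hip's side match was also weak because the gripper was partly in front of it.
- **One slip:** After the last release I sent the empty gripper outward instead of back. It ran to full reach over empty space, with joint 4 at 3.3° against a 3.27° limit. The wrist force read about 74 N at that moment (limit 120 N) and then settled to zero. I saw no contact with anything, but I only sampled the forces, joint angles and speeds at the end of moves. I can't rule out a brief excursion past the joint 4 limit or a speed limit in between.

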